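Make up the blue and green dressing sets for the steriliser

ROBOT

A 7-joint arm with a two-finger parallel gripper is mounted at the origin on the work surface. World frame = base frame: x ahead of the robot, y to its left, z up, the work surface at z = 0. Lengths are in mm, angles in rad, forces in N, time in s.
With the tool pointing down it reaches from about 400 to 850 mm from the base axis. Payload 10.4 kg.
Tool frame: the origin (TCP) lies at the very end of the fingers, on their centre line; the grasp point (between the pads) lies 19 mm behind it; z points along the fingers, y is the line along which they close (so a half turn about z gives the same grasp; the last joint's range is limited). The gripper opens to 87 mm and grips with 3 to 60 N. Pads are 19 mm wide; open, the fingers measure 117 mm over their backs; the gripper's body (75 mm by 190 mm) begins 51 mm behind the grasp point.
Start: joints at [-1.341, 0.332, -0.065, 1.46, 0.022, 1.35, -0.088], TCP at [156.308, 605.164, 194.676] pointing down, gripper open.
Joint ranges: [-2.6, 2.6], [-0.5, 2.12], [-1.47, 1.34], [0.16, 2.42], [-1.27, 4.41], [0.06, 2.06], [-2.6, 2.6]. Speed limits (rad/s): [2.22, 2.22, 2.79, 2.79, 3.14, 3.14, 3.14].

INTERFACE

Orientations are given as [roll, pitch, yaw] about the fixed x, y, z axes, in that order (R = Rz(yaw) Ry(pitch) Rx(roll)).
In Python, from cell import arm, viewer gives the robot as it stands.
- The arm moves only by the shell command python3 -m inch 'ROWS' [FORCE]. ROWS is JSON, a list of rows, each a list of 3 entries, a list of its own where there are three numbers: the shift along the tool's x, y, z in m, then the turn about the tool's z in rad, then the opening, from 0 (shut) to 1 (fully open). A call has 1 to 5 rows; each row is the pose to reach, as a shift and turn from the pose commanded when the call began, along the tool's axes at that moment; what a row does not reach only later rows make up. A row lasts 1/10 s, in which the tool goes at most 50 mm and 8.59 degrees, less where a joint would pass 70% of its speed; a pose out of reach is approached as far as the arm can. A call with a gripper value outside its range is refused whole. The fingers move at their own pace and stop on an object; FORCE is the grip in N (left out, the last holds). Time passes only in rows, so rows that repeat a pose let the fingers close. It gives the time, the measured TCP pose, the force, the opening and the grip force at its end, in the units of the state.
- arm.observe(): the state, without advancing time (a new reading comes with each control period).
- viewer.grab_frame(name): name is "scene" or "side" or "wrist"; returns a dict with "color" (420x560x3 uint8, blue, green, red), "depth" (420x560 float32, mm along the optical axis (not along the pixel's ray), 0 where there is no reading), "intrinsics" (3x3 intrinsics, pixels), "R" (3x3) and "t" (3): a world point X has camera coordinates R X + t; the wrist camera has in their place "T_tool_cam" (4x4, takes a point from camera to tool coordinates, whose origin is the TCP and whose axes are the flange's). Camera axes: x right, y down, z forward; pixel columns grow to the right and rows downward; lengths in mm; the calibration is good to about 2 mm. The wrist camera is an equidistant fisheye: a pixel r from the principal point sees the ray r / f radians off the axis. A picture is of the moment at which its call begins: read the wrist's pose just before it.
- arm.job_done(): hands the job in; it is judged then, once.
The state is a dict: "clock": time; "joints": joint angles; "qd": joint speeds; "joint_efforts": joint torques, N m; "tcp_pos": TCP position; "ee_rot": TCP orientation; "contact_force": force on the tool from outside, world axes, zero at the start; "ft_torque": the same for the moment, N m; "opening": finger opening in mm; "grasp_force": force on a finger pad.
Only numpy, scipy, OpenCV 4.12 (cv2) and the standard library are available. Lean on these libraries where they do the work, as an engineer would, in place of code of your own. Each camera call takes 0.05 s, during which the arm holds its last target. There are 200 camera calls.

TASK

Make up the blue and the green set for the steriliser: lay each colour's oblong steel case in the middle of the tray with the same colour lip, lengthwise and lid up, then stand the round jar of that colour upright on the centre of its case's lid. Set everything down without dropping it, and leave the yellow case and the yellow jar where they are.

Things in the scene. Friction and masses are not known exactly. Their poses are not given: they have to be found in the camera images.
- blue_case: oblong steel instrument case with flat blue lid, loose, 110 x 54 mm and 36 mm high, about 0.25 kg. Origin: centre of the underside; x along the 110 mm length, z up.
- blue_jar: round steel dressing jar with flat blue lid, loose, diameter 46 mm, 44 mm high to the lid plus a small dark knob (14 mm wide, 8 mm high) on top, about 0.13 kg. Origin: centre of the underside, z up.
- blue_tray: low steel tray with a blue lip, 190 x 140 mm outside, fixed to the bench. Floor 4 mm thick; lip 6 mm wide, its top 12 mm above the bench. Origin: centre of the underside, on the bench; x along the 190 mm length, z up.
- green_case: oblong steel instrument case with flat green lid, loose, 110 x 54 mm and 36 mm high, about 0.25 kg. Origin: centre of the underside; x along the 110 mm length, z up.
- green_jar: round steel dressing jar with flat green lid, loose, diameter 46 mm, 44 mm high to the lid plus a small dark knob (14 mm wide, 8 mm high) on top, about 0.13 kg. Origin: centre of the underside, z up.
- green_tray: low steel tray with a green lip, 190 x 140 mm outside, fixed to the bench. Floor 4 mm thick; lip 6 mm wide, its top 12 mm above the bench. Origin: centre of the underside, on the bench; x along the 190 mm length, z up.
- yellow_case: oblong steel instrument case with flat yellow lid, loose, 110 x 54 mm and 36 mm high, about 0.25 kg. Origin: centre of the underside; x along the 110 mm length, z up. Not part of the job: stays where it is.
- yellow_jar: round steel dressing jar with flat yellow lid, loose, diameter 46 mm, 44 mm high to the lid plus a small dark knob (14 mm wide, 8 mm high) on top, about 0.13 kg. Origin: centre of the underside, z up. Not part of the job: stays where it is.
There are look-alikes about, which are no part of the job. Leave any orange look-alike of the green_tray alone.

How it is judged:
By the outcome, as a careful person would: the job done as asked, in the order asked, and still so for the second after the job is handed in, with the robot touching nothing.
It also fails if it takes over 128 s, if anything falls off the work surface, if the arm or the gripper's body presses on something with over 40 N, if the wrist force passes 120 N, or if a joint passes its speed limit or range.

## Working session

There is one attempt and no reset: what is moved stays moved. The work goes in short steps, Python scripts to look and compute and a shell command to move; the robot and the scene stay as the last step left them, time stands still between calls to the robot, and variables do not carry over. Pictures are saved under pics/ and viewed, at most 14 in all, crops included, and the job is handed in when it is done.

```bash
ls; mkdir -p pics; cat > h.py <<'E'
import numpy as np,cv2
from cell import arm,viewer
def grab(n,f):
    s=arm.observe(); d=viewer.grab_frame(n); cv2.imwrite(f'pics/{f}.png',d['color']); d['s']=s
    np.save(f'pics/{f}.npy',d,allow_pickle=True); return d
def load(f): return np.load(f'pics/{f}.npy',allow_pickle=True).item()
def P(d,u,v,z=None):
    K=d['intrinsics']; r=np.linalg.inv(K)@[u,v,1]
    if z is None: c=r*d['depth'][int(v),int(u)]; return d['R'].T@(c-d['t'])
    o=-d['R'].T@d['t']; q=d['R'].T@r; return o+q*(z-o[2])/q[2]
E
python3 - <<'E'
from h import *
print(arm.observe())
for n in('scene','side'):
    d=grab(n,n+'0'); print(n,d['intrinsics'],-d['R'].T@d['t'],d['R'])
E
```

```text
pics
{'clock': 0.0, 'joints': array([-1.34059221,  0.33289238, -0.06471458,  1.46094338,  0.02159473,
        1.34989553, -0.08847722]), 'qd': array([-4.88173857e-04, -8.97686742e-05, -7.06535636e-04,  1.77562194e-04,
        1.05501408e-04, -1.94446986e-04,  3.00708420e-03]), 'joint_efforts': array([-1.13774557e-03, -6.23251748e+01,  2.36538268e-02, -3.89908397e+01,
       -6.15770719e-02,  3.95819067e-02,  1.18604175e-04]), 'tcp_pos': array([156.21469126, 604.71939765, 193.84021539]), 'ee_rot': array([-3.14015051e+00,  5.65999397e-05,  2.88884502e+00]), 'contact_force': array([-0.14261421,  0.3961037 , -0.29730808]), 'ft_torque': array([-0.04943782,  0.00289429,  0.01077515]), 'grasp_force': 0.0, 'opening': 86.98867205316976}
scene [[412.90545509   0.         278.01663876]
 [  0.         412.90545509 205.28246228]
 [  0.           0.           1.        ]] [ 969.13092709 -433.02790018  792.71348156] [[ 0.64745421  0.7620136  -0.01176069]
 [ 0.55096518 -0.47868469 -0.68359223]
 [-0.52653624  0.43611494 -0.72976938]]
side [[542.51337534   0.         270.18682872]
 [  0.         542.51337534 206.51361639]
 [  0.           0.           1.        ]] [ 198.88126418 -876.26301783  939.50742878] [[ 9.66918574e-01 -2.55084707e-01 -5.13096114e-04]
 [-1.81238503e-01 -6.85580507e-01 -7.05075864e-01]
 [ 1.79502302e-01  6.81843942e-01 -7.09131696e-01]]
```

View pics/scene0.png

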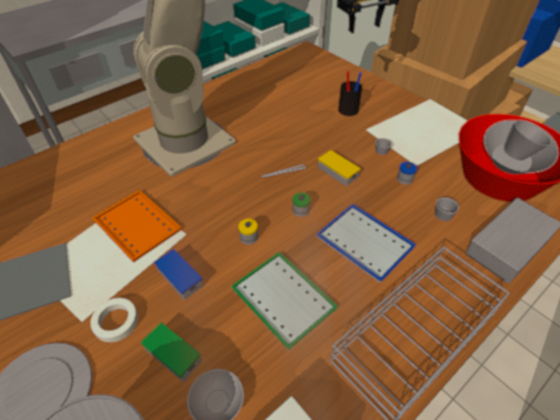

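View pics/side0.png

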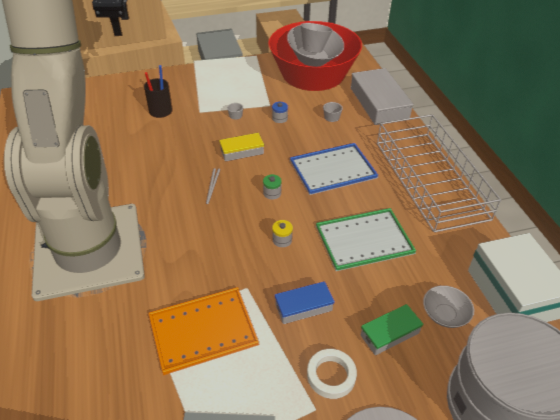

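Scene view: blue case at (178,271), green case (170,350), yellow case (338,167), blue jar (407,173), green jar (301,203), yellow jar (249,230), blue tray (365,240), green tray (285,297). Possible mix-ups are the orange tray (137,224) and the lidless grey cups (383,146) and (446,209). Next I'll measure the lids by colour in both cameras and make a close crop.

```bash
cat >> h.py <<'E'
def blob(d,col,seed,win,z):
    hsv=cv2.cvtColor(d['color'],cv2.COLOR_BGR2HSV)
    lo,hi={'b':((105,110,40),(130,255,255)),'g':((50,110,30),(85,255,255)),'y':((22,140,60),(34,255,255))}[col]
    m=cv2.inRange(hsv,lo,hi); w=np.zeros_like(m); u,v=seed; w[max(v-win,0):v+win,max(u-win,0):u+win]=255; m&=w
    c=max(cv2.findContours(m,cv2.RETR_EXTERNAL,cv2.CHAIN_APPROX_NONE)[0],key=cv2.contourArea)[:,0]
    w=np.array([P(d,a,b,z)[:2] for a,b in c],np.float32)
    (x,y),(a,b),t=cv2.minAreaRect(w)
    if a<b:a,b,t=b,a,t+90
    zz=[P(d,*p)[2] for p in np.argwhere(m)[::7,::-1]]
    return np.round([x,y,a,b,(t+90)%180-90,np.median(zz)],1)
E
python3 - <<'E'
from h import *
S=load('scene0');D=load('side0')
for n,c,s1,s2,w,z in [('bcase','b',(178,271),(304,300),32,36),('gcase','g',(170,350),(392,328),38,36),('ycase','y',(338,167),(241,147),30,36),
 ('bjar','b',(407,171),(280,107),14,44),('gjar','g',(301,201),(272,182),14,44),('yjar','y',(249,227),(283,230),16,44),
 ('btray','b',(365,240),(333,167),55,12),('gtray','g',(285,297),(365,238),57,12)]:
    print(n,blob(S,c,s1,w,z),blob(D,c,s2,w,z))
a=cv2.resize(S['color'][220:400,110:250],None,fx=2.8,fy=2.8);b=cv2.resize(S['color'][130:310,220:440],None,fx=1.8,fy=2.8)
cv2.imwrite('pics/c1.png',np.hstack([a,b]))
E
```

```text
bcase [ 426.5 -274.8  109.1   52.4    2.8   36. ] [ 426.2 -277.   107.7   55.9    2.8   35.9]
gcase [ 572.4 -377.3  108.9   52.9   12.9   35.9] [ 572.3 -379.8  110.3   54.4   12.7   35.6]
ycase [412.3 247.7 113.5  61.4   2.2  35.9] [413.6 243.8 111.   62.4   2.5  35.1]
bjar [553.3 368.   47.8  41.2 -64.6  43.9] [552.6 362.1  44.1  37.2  75.   42.5]
gjar [452.   69.1  41.8  37.9 -41.   44.1] [451.9  67.1  46.9  39.3  75.2  42.9]
yjar [433.7 -84.7  46.6  45.5 -40.9  43.9] [434.  -87.3  48.6  45.   75.2  42.9]
btray [628.  119.5 187.3 141.3   4.4  11.6] [628.8 115.2 187.6 144.1   4.5  10.5]
gtray [ 615.2 -131.6  186.9  138.5    0.8   11.9] [ 6.167e+02 -1.341e+02  1.886e+02  1.427e+02  3.000e-01  1.070e+01]
```

View pics/c1.png

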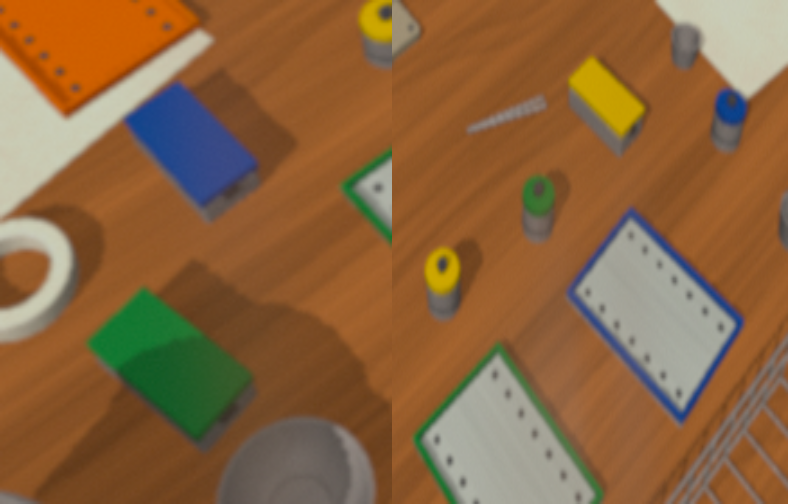

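The crop confirms the choices: plain blue and green case lids, the blue and green jars with lids and knobs, and the trays with blue and green lips. The sizes and heights also match. Next I'll plan the moves.

```bash
cat >> h.py <<'E'
from scipy.spatial.transform import Rotation as Ro
def plan(*T,cur=None):
    """print tool-frame shift/turn per call for targets (x,y,z,yawdeg), tool assumed pointing down"""
    s=arm.observe(); c=np.r_[s['tcp_pos'],np.degrees(s['ee_rot'][2])] if cur is None else np.array(cur,float)
    for t in T:
        d=np.array(t,float)-c; d[3]=(d[3]+180)%360-180
        n=max(1,int(np.ceil(max(np.linalg.norm(d[:3])/230,abs(d[3])/41))))
        for i in range(n):
            y=np.radians(c[3]); e=d[:3]/n
            print('->',t,'shift',np.round([np.cos(y)*e[0]+np.sin(y)*e[1],np.sin(y)*e[0]-np.cos(y)*e[1],-e[2]],1),'turn',round(-np.radians(d[3]/n),3),'len',round(np.linalg.norm(e)))
            c=c+d/n
def W(d,u,v,z):
    """wrist pixel -> world at height z"""
    K=d['intrinsics']; p=np.array([(u-K[0,2])/K[0,0],(v-K[1,2])/K[1,1]]); r=np.hypot(*p)
    k=np.r_[p/max(r,1e-9)*np.sin(r),np.cos(r)]; M=np.array(d['T_tool_cam']); R=Ro.from_euler('xyz',d['s']['ee_rot']).as_matrix()
    o=R@M[:3,3]+d['s']['tcp_pos']; q=R@M[:3,:3]@k; return o+q*(z-o[2])/q[2]
E
python3 - <<'E'
from h import *
plan((560,100,200,85),(427,-276,200,3))
d=viewer.grab_frame('wrist');print(d['intrinsics'],d['T_tool_cam'])
S=load('scene0')
print([np.round(P(S,*p)) for p in [(383,142),(216,385),(446,205),(115,318),(210,375)]])
E
```

```text
-> (560, 100, 200, 85) shift [-172.4 -129.2   -2. ] turn 0.468 len 215
-> (560, 100, 200, 85) shift [-212.2  -37.5   -2. ] turn 0.468 len 215
-> (560, 100, 200, 85) shift [-206.2   62.3   -2. ] turn 0.468 len 215
-> (427, -276, 200, 3) shift [-193.1  -49.9    0. ] turn 0.716 len 199
-> (427, -276, 200, 3) shift [-178.4   89.     0. ] turn 0.716 len 199
[[325.1922621    0.         283.33002875]
 [  0.         325.1922621  207.9232859 ]
 [  0.           0.           1.        ]] [[-6.31120627e-04 -9.67189569e-01 -2.54054994e-01  6.91118772e+01]
 [ 9.99999757e-01 -5.35222302e-04 -4.46592466e-04 -6.11727193e-01]
 [ 2.95963676e-04 -2.54055214e-01  9.67189671e-01 -1.88999662e+02]
 [ 0.00000000e+00  0.00000000e+00  0.00000000e+00  1.00000000e+00]]
[array([419., 434.,  18.]), array([ 675., -346.,    8.]), array([689., 359.,  14.]), array([ 419., -429.,   -1.]), array([ 659., -346.,   24.])]
```

```bash
python3 -m inch '[[[-0.172,-0.129,-0.002],0.468,1],[[-0.172,-0.129,-0.002],0.468,1],[[-0.172,-0.129,-0.002],0.468,1],[[-0.172,-0.129,-0.002],0.468,1],[[-0.172,-0.129,-0.002],0.468,1]]'
python3 -m inch '[[[-0.212,-0.037,-0.002],0.468,1],[[-0.212,-0.037,-0.002],0.468,1],[[-0.212,-0.037,-0.002],0.468,1],[[-0.212,-0.037,-0.002],0.468,1],[[-0.212,-0.037,-0.002],0.468,1]]'
python3 -m inch '[[[-0.206,0.062,-0.002],0.468,1],[[-0.206,0.062,-0.002],0.468,1],[[-0.206,0.062,-0.002],0.468,1],[[-0.206,0.062,-0.002],0.468,1],[[-0.206,0.062,-0.002],0.468,1]]'
python3 - <<'E'
from h import *
plan((427,-276,200,3))
E
```

```text
clock: 0.65
tcp_pos: [294.6, 432.8, 196.9]
ee_rot: [3.141, 0.001, 2.413]
contact_force: [0.3, 0.1, -0.8]
opening: 86.8
grasp_force: 0.0
clock: 1.15
tcp_pos: [428.5, 264.8, 198.9]
ee_rot: [3.141, 0.001, 1.946]
contact_force: [-0.7, 0.7, 0.2]
opening: 87.2
grasp_force: 0.0
clock: 1.65
tcp_pos: [562.0, 96.2, 200.6]
ee_rot: [3.14, 0.002, 1.478]
contact_force: [-0.4, 0.0, -0.6]
opening: 87.0
grasp_force: 0.0
-> (427, -276, 200, 3) shift [-191.5  -50.     0.3] turn 0.713 len 198
-> (427, -276, 200, 3) shift [-177.6   87.4    0.3] turn 0.713 len 198
```

```bash
python3 -m inch '[[[-0.192,-0.05,0],0.713,1],[[-0.192,-0.05,0],0.713,1],[[-0.192,-0.05,0],0.713,1],[[-0.192,-0.05,0],0.713,1],[[-0.192,-0.05,0],0.713,1]]'
python3 -m inch '[[[-0.178,0.087,0],0.713,1],[[-0.178,0.087,0],0.713,1],[[-0.178,0.087,0],0.713,1],[[-0.178,0.087,0],0.713,1],[[-0.178,0.087,0],0.713,1]]'
python3 -m inch '[[[0,0,0],0,1],[[0,0,0],0,1]]'
cat >> h.py <<'E'
def wblob(d,col,xy,z,rad):
    """lid of a colour near world xy, from the wrist view"""
    hsv=cv2.cvtColor(d['color'],cv2.COLOR_BGR2HSV)
    lo,hi={'b':((105,110,40),(130,255,255)),'g':((50,110,30),(85,255,255))}[col]
    cs=[c[:,0] for c in cv2.findContours(cv2.inRange(hsv,lo,hi),cv2.RETR_EXTERNAL,cv2.CHAIN_APPROX_NONE)[0] if len(c)>30]
    for c in cs:
        w=np.array([W(d,a,b,z)[:2] for a,b in c],np.float32)
        (x,y),(a,b),t=cv2.minAreaRect(w)
        if np.hypot(x-xy[0],y-xy[1])<rad:
            if a<b:a,b,t=b,a,t+90
            print(col,np.round([x,y,a,b,(t+90)%180-90],1),'px',c.mean(0).round())
E
python3 - <<'E'
from h import *
d=grab('wrist','w1'); wblob(d,'b',(427,-276),36,80); wblob(d,'g',(572,-378),36,80); print(d['s']['tcp_pos'],d['s']['ee_rot'],d['s']['joints'])
E
```

```text
clock: 2.15
tcp_pos: [491.4, -92.1, 201.0]
ee_rot: [3.141, -0.0, 0.757]
contact_force: [0.3, 0.4, 0.3]
opening: 87.0
grasp_force: 0.0
clock: 2.65
tcp_pos: [423.4, -278.1, 201.1]
ee_rot: [3.14, -0.0, 0.044]
contact_force: [0.2, 0.5, 0.2]
opening: 87.0
grasp_force: 0.0
clock: 2.85
tcp_pos: [427.2, -270.8, 200.4]
ee_rot: [-3.141, 0.0, 0.064]
contact_force: [-1.0, -0.1, -1.4]
opening: 87.1
grasp_force: 0.0
b [ 425.9 -272.8  107.7   52.6    2.9] px [284. 187.]
g [ 570.2 -374.8  108.4   54.2   12.9] px [384.  69.]
[ 427.15458107 -270.83962703  200.42936274] [-3.14119042e+00  2.57009034e-04  6.42620072e-02] [-0.37456857  0.05382278  0.89293912  1.79926624 -0.04359408  1.30922671
 -0.97757351]
```

View pics/w1.png

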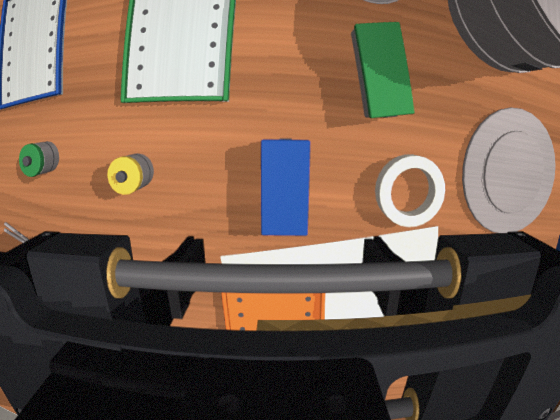

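The wrist view shows the blue case at (284,187), square between the fingers with clear bench on both sides. I'll go down and grip it.

```bash
python3 -m inch '[[[-0.001,0.003,0.05],0.013,1],[[-0.001,0.003,0.1],0.013,1],[[-0.001,0.003,0.14],0.013,1],[[-0.001,0.003,0.165],0.013,1],[[-0.001,0.003,0.18],0.013,1]]'
python3 -m inch '[[[0,0,0.005],0,1],[[0,0,0.009],0,1],[[0,0,0.009],0,1],[[0,0,0.009],0,0.5],[[0,0,0.009],0,0.5]]' 30
python3 -m inch '[[[0,0,0],0,0.4],[[0,0,0],0,0.4],[[0,0,0],0,0.4],[[0,0,0],0,0.4],[[0,0,0],0,0.4]]' 30
```

```text
clock: 3.4
tcp_pos: [425.2, -273.3, 18.4]
ee_rot: [-3.14, 0.003, 0.05]
contact_force: [0.8, 0.2, 0.1]
opening: 87.3
grasp_force: 0.0
clock: 3.9
tcp_pos: [426.4, -275.2, 12.4]
ee_rot: [3.141, -0.002, 0.046]
contact_force: [0.1, -0.3, -1.5]
opening: 78.0
grasp_force: 0.0
clock: 4.4
tcp_pos: [425.8, -275.0, 11.6]
ee_rot: [-3.142, -0.0, 0.046]
contact_force: [-0.2, -0.4, 0.4]
opening: 39.8
grasp_force: 0.0
```

The opening is 39.8 mm on a 54 mm case, which can't be right, so I'll look.

```bash
python3 - <<'E'
from h import *
d=grab('wrist','w2'); s=grab('side','s2');c=grab('scene','c2'); print(arm.observe())
cv2.imwrite('pics/m2.png',np.hstack([cv2.resize(d['color'][60:320,150:420],(400,400)),cv2.resize(c['color'][190:340,90:240],(400,400))]))
E
```

```text
{'clock': 4.55, 'joints': array([-0.23607524,  0.34958656,  0.8309435 ,  1.99940325, -0.32193936,
        0.9267983 , -0.76361109]), 'qd': array([ 9.97779581e-04,  1.38956057e-04,  8.21872070e-04,  2.12585041e-04,
        4.70678220e-05, -5.13956237e-04,  1.97993527e-03]), 'joint_efforts': array([-2.69077602e-03, -3.99150503e+01,  9.83281821e+00, -3.03913093e+01,
       -5.06657932e-02, -2.33105914e-02, -1.43938914e-04]), 'tcp_pos': array([ 425.71086096, -275.02073972,   11.57952287]), 'ee_rot': array([-3.14147665e+00,  4.92925536e-05,  4.57799355e-02]), 'contact_force': array([ 0.26952702, -0.39292656, -0.35066526]), 'ft_torque': array([-0.08408947,  0.16221112, -0.04507605]), 'grasp_force': 0.0, 'opening': 36.010518388374486}
```

View pics/m2.png

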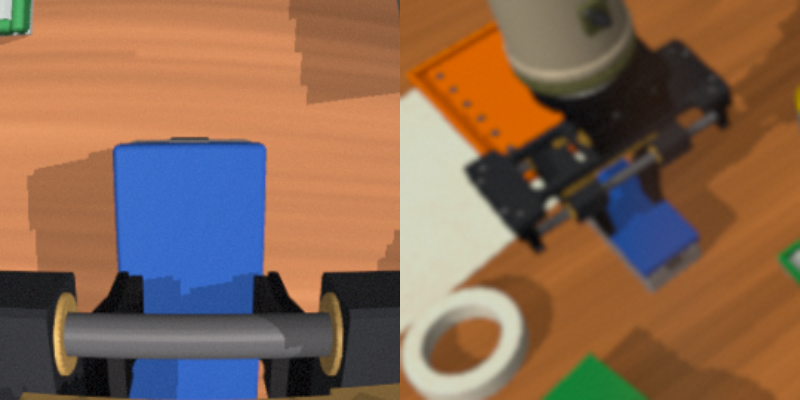

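```bash
python3 - <<'E'
from h import *
d=load('w2'); wblob(d,'b',(427,-276),36,90)
def pt(d,u,v):
    K=d['intrinsics']; p=np.array([(u-K[0,2])/K[0,0],(v-K[1,2])/K[1,1]]); r=np.hypot(*p)
    k=np.r_[p/max(r,1e-9)*np.sin(r),np.cos(r)]; return (np.array(d['T_tool_cam'])@np.r_[k/k[2]*d['depth'][v,u],1])[:3].round(1)
for u,v in [(280,180),(280,240),(280,300),(220,180),(238,250),(325,250),(240,270),(322,270),(236,300),(328,300),(250,310),(318,310)]: print((u,v),pt(d,u,v),d['depth'][v,u])
c=cv2.resize(load('w2')['color'][220:420,180:400],(792,600),interpolation=cv2.INTER_CUBIC)
cv2.imwrite('pics/m3.png',c); print(d['s']['opening'])
E
python3 -m inch '[[[0,0,0],0,0.4]]' 30
```

```text
b [ 391.7 -275.    51.6   18.5  -87.6] px [281. 306.]
b [ 450.  -271.6   61.5   52.4    2.9] px [279. 206.]
(280, 180) [ 40.4  -1.1 -22.7] 168.17697
(280, 240) [  7.9  -1.2 -24.2] 174.98631
(280, 300) [-30.2  -1.3 -23.3] 185.5342
(220, 180) [ 34.5 -39.8  13.2] 204.33066
(238, 250) [  9.6 -21.4 -42.9] 156.42284
(325, 250) [  9.4  20.9 -42.6] 156.7908
(240, 270) [  32.1  -10.7 -112.2] 83.71515
(322, 270) [  32.5   10.6 -113. ] 82.85145
(236, 300) [ -2.8 -19.6 -69.5] 133.91246
(328, 300) [ -5.9  20.5 -64.3] 139.68332
(250, 310) [-37.4 -19.3 -23.6] 187.10222
(318, 310) [-37.3  21.3 -23.8] 186.84378
39.801493268690734
clock: 4.65
tcp_pos: [425.7, -275.0, 11.6]
ee_rot: [-3.142, 0.0, 0.046]
contact_force: [-0.1, -0.4, 0.4]
opening: 35.5
grasp_force: 0.0
```

View pics/m3.png

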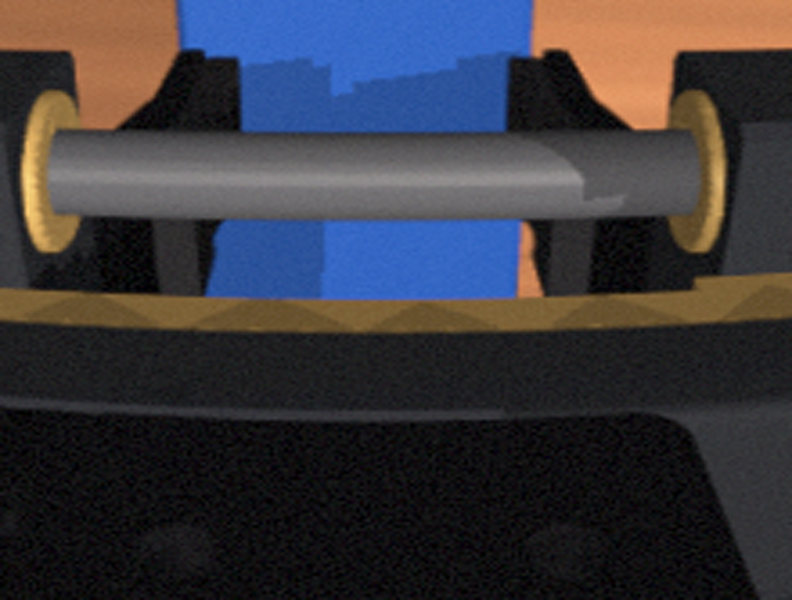

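```bash
python3 - <<'E'
from h import *
d=load('w2');K=d['intrinsics'];vv,uu=np.mgrid[:420,:560]
p=np.stack([(uu-K[0,2])/K[0,0],(vv-K[1,2])/K[1,1]],-1);r=np.linalg.norm(p,axis=-1)+1e-9
k=np.dstack([p/r[...,None]*np.sin(r)[...,None],np.cos(r)]);k/=k[...,2:]
X=k*d['depth'][...,None];M=np.array(d['T_tool_cam']);X=X@M[:3,:3].T+M[:3,3]
dark=d['color'].max(-1)<60
m=dark&(abs(X[...,1])<60)&(X[...,2]>-75)&(d['depth']>0)
q=X[m];pix=np.argwhere(m)
for i in np.argsort(-q[:,2])[::40][:14]: print(pix[i],q[i].round(1))
s=load('side0');a=load('s2');cv2.imwrite('pics/m4.png',cv2.resize(a['color'][220:350,220:400],(800,578),interpolation=cv2.INTER_CUBIC))
# lid in side view
print(blob(a,'b',(304,300),40,36))
E
```

```text
[240 245] [  8.8 -19.8 -26.9]
[239 236] [ 10.4 -24.2 -29.7]
[242 240] [  9.3 -22.  -31.2]
[252 321] [  4.2  20.3 -32.3]
[241 235] [ 10.7 -24.2 -33.4]
[241 228] [ 11.2 -27.6 -34.9]
[244 326] [ 10.   22.2 -35.9]
[245 234] [  9.8 -24.3 -36.8]
[246 234] [  9.7 -24.1 -38. ]
[248 333] [  9.1  25.4 -39.3]
[248 236] [  9.5 -22.8 -40.2]
[249 238] [  9.4 -21.7 -41.2]
[248 338] [ 10.4  27.3 -42.5]
[247 341] [ 11.4  28.6 -43.8]
[ 395.3 -278.7   55.5   46.2  -86.9   35.4]
```

View pics/m4.png

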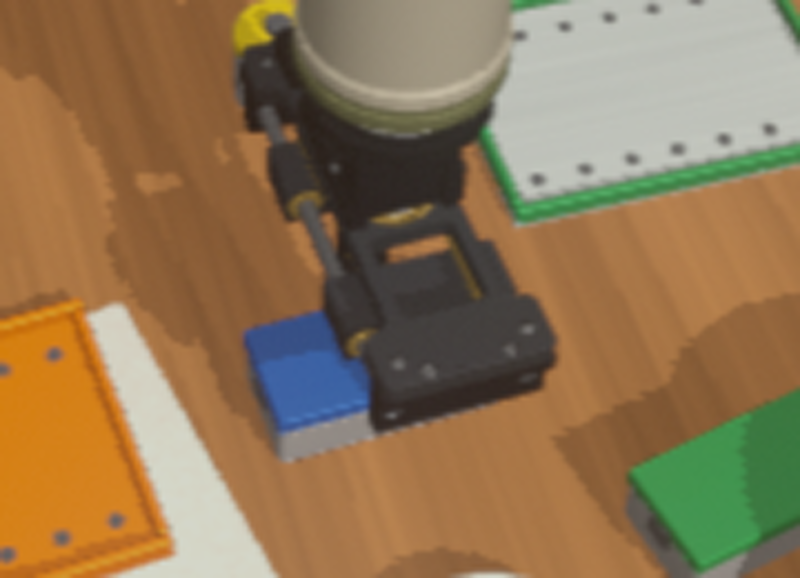

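```bash
python3 - <<'E'
from h import *
for f in('w1','w2'):
    d=load(f);K=d['intrinsics'];vv,uu=np.mgrid[:420,:560]
    p=np.stack([(uu-K[0,2])/K[0,0],(vv-K[1,2])/K[1,1]],-1);r=np.linalg.norm(p,axis=-1)+1e-9
    k=np.dstack([p/r[...,None]*np.sin(r)[...,None],np.cos(r)]);k/=k[...,2:]
    X=k*d['depth'][...,None];M=np.array(d['T_tool_cam']);X=X@M[:3,:3].T+M[:3,3]
    for y0,y1 in((-75,0),(0,75)):
        m=(X[...,1]>y0)&(X[...,1]<y1)&(abs(X[...,0])<25)&(X[...,2]>-75)&(X[...,2]<60)&(d['color'].max(-1)<70)
        q=X[m];pix=np.argwhere(m);o=np.argsort(-q[:,2])[:200:25]
        print(f,d['s']['opening'],[(tuple(pix[i]),q[i].round(0)) for i in o])
E
python3 -m inch '[[[0,0,0],0,0.4]]' 30
```

```text
w1 87.09812038785826 [((np.int64(239), np.int64(202)), array([  9., -44., -27.])), ((np.int64(237), np.int64(193)), array([ 11., -48., -29.])), ((np.int64(241), np.int64(200)), array([  9., -44., -30.])), ((np.int64(246), np.int64(202)), array([  7., -43., -31.])), ((np.int64(239), np.int64(189)), array([ 11., -49., -32.])), ((np.int64(258), np.int64(201)), array([  1., -43., -33.])), ((np.int64(261), np.int64(201)), array([ -1., -43., -34.])), ((np.int64(244), np.int64(190)), array([  9., -48., -36.]))]
w1 87.09812038785826 [((np.int64(236), np.int64(375)), array([ 11.,  50., -27.])), ((np.int64(239), np.int64(371)), array([ 10.,  48., -29.])), ((np.int64(261), np.int64(363)), array([ -2.,  44., -30.])), ((np.int64(248), np.int64(366)), array([  6.,  44., -32.])), ((np.int64(243), np.int64(367)), array([  9.,  44., -33.])), ((np.int64(240), np.int64(376)), array([ 11.,  49., -34.])), ((np.int64(241), np.int64(380)), array([ 11.,  51., -36.])), ((np.int64(252), np.int64(367)), array([  5.,  44., -37.]))]
w2 39.801493268690734 [((np.int64(240), np.int64(245)), array([  9., -20., -27.]
[... 377 characters left out ...]
t64(244), np.int64(233)), array([ 11., -25., -38.]))]
w2 39.801493268690734 [((np.int64(241), np.int64(321)), array([  7.,  21., -23.])), ((np.int64(241), np.int64(327)), array([  9.,  24., -30.])), ((np.int64(242), np.int64(322)), array([ 10.,  21., -32.])), ((np.int64(241), np.int64(331)), array([ 11.,  25., -33.])), ((np.int64(241), np.int64(332)), array([ 11.,  25., -35.])), ((np.int64(251), np.int64(322)), array([  6.,  20., -36.])), ((np.int64(246), np.int64(326)), array([ 10.,  22., -38.])), ((np.int64(244), np.int64(340)), array([ 11.,  29., -39.]))]
clock: 4.75
tcp_pos: [425.7, -275.1, 11.6]
ee_rot: [-3.142, 0.0, 0.046]
contact_force: [-0.7, -0.5, 0.1]
opening: 35.2
grasp_force: 0.0
```

In free air (w1) the fingertips end about 27 mm short of the reported TCP. At a reported z of 11.6 they closed just above the lid without touching it. So actual tip z ≈ reported z + 27. I'll open, go 27 mm lower and grip again while watching the force.

```bash
python3 -m inch '[[[0,0,-0.01],0,1],[[0,0,-0.01],0,1],[[0,0,-0.01],0,1],[[0,0,-0.01],0,1],[[0,0,-0.01],0,1]]' 30
python3 -m inch '[[[0,0,0],0,1],[[0,0,0],0,1],[[0,0,0.01],0,1],[[0,0,0.02],0,1],[[0,0,0.03],0,1]]' 30
python3 -m inch '[[[0,0,0.004],0,1],[[0,0,0.006],0,1],[[0,0,0.006],0,1],[[0,0,0.006],0,0.5],[[0,0,0.006],0,0.5]]' 30
python3 -m inch '[[[0,0,0],0,0.4],[[0,0,0],0,0.4],[[0,0,0],0,0.4],[[0,0,0],0,0.4],[[0,0,0],0,0.4]]' 30
```

```text
clock: 5.25
tcp_pos: [425.7, -274.9, 21.5]
ee_rot: [-3.141, 0.0, 0.046]
contact_force: [0.4, -0.1, -0.0]
opening: 66.9
grasp_force: 0.0
clock: 5.75
tcp_pos: [425.4, -274.8, -9.6]
ee_rot: [-3.141, 0.001, 0.046]
contact_force: [-0.6, -0.1, 0.4]
opening: 86.7
grasp_force: 0.0
clock: 6.25
tcp_pos: [426.0, -275.1, -14.1]
ee_rot: [3.142, -0.001, 0.046]
contact_force: [-0.1, -0.5, 0.2]
opening: 77.9
grasp_force: 0.0
clock: 6.75
tcp_pos: [425.9, -274.7, -14.3]
ee_rot: [-3.141, -0.0, 0.046]
contact_force: [-0.5, 2.8, 4.3]
opening: 53.8
grasp_force: 30.0
```

Gripped at 53.8 mm with 30 N. Now lift and carry to the blue tray.

```bash
python3 -m inch '[[[0,0,-0.015],0,0.4],[[0,0,-0.04],0,0.4],[[0,0,-0.08],0,0.4],[[0,0,-0.12],0,0.4],[[0,0,-0.15],0,0.4]]'
python3 - <<'E'
from h import *
s=arm.observe();plan((590,40,150,4.4),(628,117,150,4.4),cur=(426,-275,136,2.6)); print(s['opening'],s['grasp_force'],s['tcp_pos'])
E
```

```text
clock: 7.25
tcp_pos: [425.5, -276.1, 138.5]
ee_rot: [3.141, -0.001, 0.044]
contact_force: [0.6, -0.1, -2.7]
opening: 53.8
grasp_force: 30.0
-> (590, 40, 150, 4.4) shift [  89.1 -153.6   -7. ] turn -0.016 len 178
-> (590, 40, 150, 4.4) shift [  91.5 -152.2   -7. ] turn -0.016 len 178
-> (628, 117, 150, 4.4) shift [ 43.8 -73.9  -0. ] turn -0.0 len 86
53.841152407789366 29.998805662617087 [ 425.48638763 -276.12035142  138.46050819]
```

```bash
python3 -m inch '[[[0.02,-0.034,-0.007],-0.016,0.4],[[0.045,-0.077,-0.007],-0.016,0.4],[[0.067,-0.115,-0.007],-0.016,0.4],[[0.089,-0.154,-0.007],-0.016,0.4],[[0.089,-0.154,-0.007],-0.016,0.4]]'
python3 -m inch '[[[0.02,-0.034,-0.007],-0.016,0.4],[[0.045,-0.077,-0.007],-0.016,0.4],[[0.067,-0.115,-0.007],-0.016,0.4],[[0.091,-0.152,-0.007],-0.016,0.4],[[0.091,-0.152,-0.007],-0.016,0.4]]'
python3 -m inch '[[[0.02,-0.034,0],0,0.4],[[0.033,-0.055,0],0,0.4],[[0.044,-0.074,0],0,0.4],[[0.044,-0.074,0],0,0.4],[[0.044,-0.074,0],0,0.4]]'
python3 - <<'E'
from h import *
d=grab('wrist','w3'); s=d['s'];print(s['tcp_pos'],s['ee_rot'],s['opening']); wblob(d,'b',(628,117),12,80); wblob(d,'b',(628,117),s['tcp_pos'][2]+50.3,80)
E
```

```text
clock: 7.75
tcp_pos: [509.9, -110.9, 143.0]
ee_rot: [-3.141, -0.001, 0.07]
contact_force: [0.2, -0.0, -4.0]
opening: 53.5
grasp_force: 30.0
clock: 8.25
tcp_pos: [590.5, 47.1, 149.5]
ee_rot: [-3.141, -0.0, 0.086]
contact_force: [-0.8, 0.2, -2.7]
opening: 53.9
grasp_force: 30.0
clock: 8.75
tcp_pos: [627.0, 116.6, 149.9]
ee_rot: [3.14, 0.0, 0.078]
contact_force: [0.1, -0.1, -2.3]
opening: 53.7
grasp_force: 30.0
[627.0319759  116.57782568 149.9255485 ] [3.14017539e+00 1.26937982e-04 7.76826815e-02] 53.68701248058649
b [633.7 122.2 175.9 138.    4.5] px [271. 166.]
b [609.3 114.6  52.2  15.5 -85.6] px [283. 305.]
b [669.6 121.9  74.6  58.6   4.5] px [271. 166.]
```

View pics/w3.png

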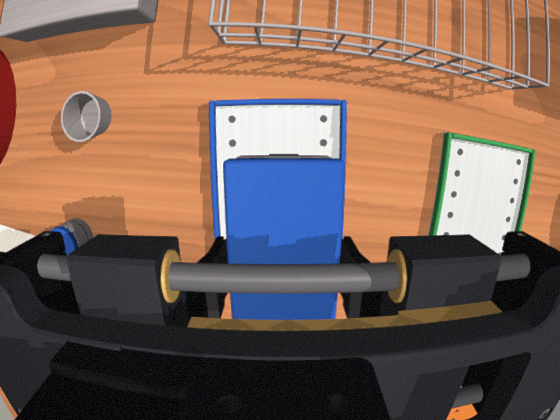

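The wrist view shows the case held level over the blue tray, with the tray's far corners near (211,101) and (346,101) and the case's far lid edge near (226..341,160). I'll work out both centres in the same view.

```bash
cat >> h.py <<'E'
def sub(d,col):
    hsv=cv2.cvtColor(d['color'],cv2.COLOR_BGR2HSV); lo,hi={'b':((105,110,40),(130,255,255)),'g':((50,110,30),(85,255,255))}[col]
    return cv2.inRange(hsv,lo,hi)
E
python3 - <<'E'
from h import *
d=load('w3');m=sub(d,'b');z=d['s']['tcp_pos'][2]
# per column topmost blue (far tray lip outer edge); per row leftmost/rightmost
top=np.array([W(d,u,np.argmax(m[:,u]>0),12)[:2] for u in range(220,340,6)])
L=np.array([W(d,195+np.argmax(m[v,195:]>0),v,12)[:2] for v in range(108,150,4)])
R=np.array([W(d,370-np.argmax(m[v,:370][::-1]>0),v,12)[:2] for v in range(108,150,4)])
t=np.radians(4.5);e=np.array([np.cos(t),np.sin(t)]);n=np.array([-np.sin(t),np.cos(t)])
fx=np.median(top@e);ly=np.median(L@n);ry=np.median(R@n);print('width',ly-ry,'tray c',e*(fx-95)+n*(ly+ry)/2, 'ang',np.degrees(np.arctan(np.polyfit(top@n,top@e,1)[0])),np.degrees(np.arctan(np.polyfit(L@e,L@n,1)[0])))
H=z+50.3
ct=np.array([W(d,u,130+np.argmax(m[130:,u]>0),H)[:2] for u in range(235,335,6)])
cl=np.array([W(d,215+np.argmax(m[v,218:]>0)+3,v,H)[:2] for v in range(170,225,5)])
cr=np.array([W(d,342-np.argmax(m[v,:343][::-1]>0),v,H)[:2] for v in range(170,225,5)])
fx=np.median(ct@e);print('case c',e*(fx-55)+n*(np.median(cl@n)+np.median(cr@n))/2,np.median(cl@n)-np.median(cr@n),np.degrees(np.arctan(np.polyfit(cl@e,cl@n,1)[0])),np.degrees(np.arctan(np.polyfit(ct@n,ct@e,1)[0])))
E
```

```text
width 137.7057056171973 tray c [626.28808515 121.21569421] ang -0.05427172772558121 -0.22686692258928268
case c [626.83213311 115.96803758] 51.82009358438993 -7.724155708774248 0.10112294261952759
```

```bash
python3 -m inch '[[[0.001,-0.003,0.04],0,0.4],[[0.001,-0.003,0.08],0,0.4],[[0.001,-0.003,0.11],0,0.4],[[0.001,-0.003,0.13],0,0.4],[[0.001,-0.003,0.14],0,0.4]]'
python3 -m inch '[[[0,0,0.005],0,0.4],[[0,0,0.005],0,0.4]]'
python3 - <<'E'
from h import *
d=grab('wrist','w4');print(d['s']['tcp_pos'],d['s']['ee_rot'],d['s']['contact_force'])
cv2.imwrite('pics/w4c.png',cv2.resize(d['color'][20:320,130:430],(800,600)))
E
```

```text
clock: 9.3
tcp_pos: [626.7, 118.7, 8.1]
ee_rot: [3.14, 0.002, 0.076]
contact_force: [-0.6, 0.9, -2.7]
opening: 54.0
grasp_force: 30.0
clock: 9.5
tcp_pos: [628.2, 120.0, 5.2]
ee_rot: [3.142, -0.0, 0.077]
contact_force: [-0.2, 1.0, -2.6]
opening: 53.8
grasp_force: 30.0
[628.15124706 119.95249227   5.15147129] [ 3.14151226e+00 -4.81026794e-04  7.71885324e-02] [-0.22540127  0.96210742 -2.59372583]
```

View pics/w4c.png

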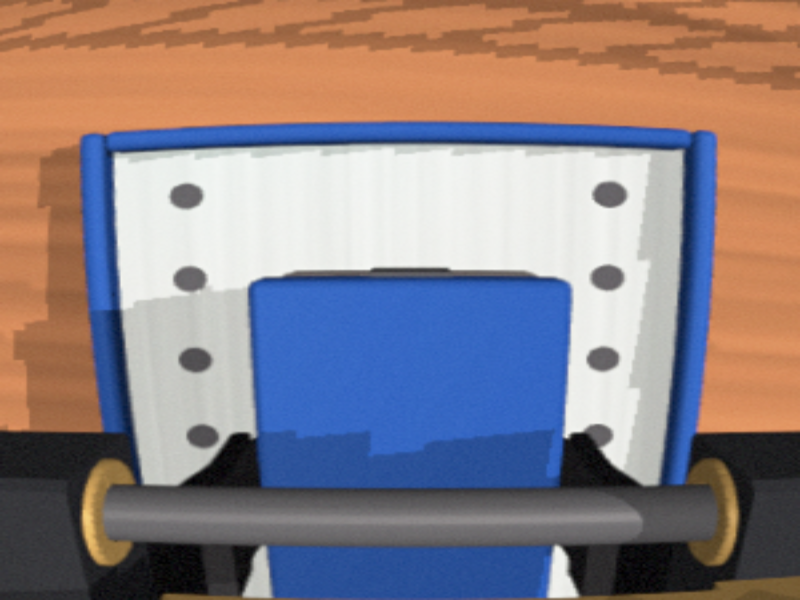

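The close view shows the case slightly to the right of the tray's centre line (case edges 250 and 570, lip 80 and 716 in the crop). I'll compute the offset.

```bash
cat >> h.py <<'E'
def rel(f,col,ang,H,tr,cr):
    """held case and tray in one wrist view; tr=(rows, cols) windows in full px"""
    d=load(f);m=sub(d,col)>0;t=np.radians(ang);e=np.array([np.cos(t),np.sin(t)]);n=np.array([-e[1],e[0]])
    out=[]
    for (u0,u1,v0,v1,ua,ub,va,vb,z,h) in ((*tr,12,95),(*cr,H,55)):
        top=np.array([W(d,u,va+np.argmax(m[va:,u]),z)[:2] for u in range(u0,u1,4)])
        L=np.array([W(d,ua+np.argmax(m[v,ua:]),v,z)[:2] for v in range(v0,v1,3)])
        R=np.array([W(d,ub-1-np.argmax(m[v,:ub][::-1]),v,z)[:2] for v in range(v0,v1,3)])
        l,r=np.median(L@n),np.median(R@n); c=e*(np.median(top@e)-h)+n*(l+r)/2
        print('w',round(l-r,1),'c',c.round(1),'angL',np.degrees(np.polyfit(L@e,L@n,1)[0]).round(1),'angR',np.degrees(np.polyfit(R@e,R@n,1)[0]).round(1)); out.append(c)
    print('tray-case along,across',((out[0]-out[1])@e).round(1),((out[0]-out[1])@n).round(1))
E
python3 - <<'E'
from h import *
# crop->full: u=130+x*.375, v=20+y*.5
rel('w4','b',4.45,5.15+50.3,(180,380,90,170,140,420,60,0),(232,336,170,225,217,351,140,0))
E
```

```text
w 136.4 c [626.4 121.8] angL -0.3 angR 0.3
w 51.9 c [627.9 119.2] angL -0.0 angR -0.2
tray-case along,across -1.4 2.7
```

```bash
python3 -m inch '[[[-0.001,-0.0025,0],0,0.4],[[-0.001,-0.0025,0.005],0,0.4],[[-0.001,-0.0025,0.009],0,0.4],[[-0.001,-0.0025,0.012],0,0.4],[[-0.001,-0.0025,0.013],0,0.4]]'
python3 -m inch '[[[0,0,0.001],0,0.4],[[0,0,0.0015],0,0.4],[[0,0,0.0015],0,0.4]]'
```

```text
clock: 10.05
tcp_pos: [626.4, 122.8, -8.9]
ee_rot: [3.141, 0.001, 0.078]
contact_force: [-0.6, -0.2, -2.6]
opening: 53.9
grasp_force: 30.0
clock: 10.35
tcp_pos: [626.7, 122.9, -9.9]
ee_rot: [-3.142, 0.0, 0.078]
contact_force: [0.1, -0.4, -2.7]
opening: 53.8
grasp_force: 30.0
```

```bash
python3 -m inch '[[[0,0,0.0005],0,0.4],[[0,0,0.001],0,0.4],[[0,0,0.001],0,0.4]]'
python3 -m inch '[[[0,0,0.0005],0,0.4],[[0,0,0.0005],0,0.4]]'
```

```text
clock: 10.65
tcp_pos: [626.9, 122.9, -10.3]
ee_rot: [-3.141, -0.0, 0.078]
contact_force: [-2.7, -1.0, 5.1]
opening: 53.8
grasp_force: 30.0
clock: 10.85
tcp_pos: [626.9, 122.9, -10.3]
ee_rot: [-3.141, -0.0, 0.078]
contact_force: [-5.6, -0.5, 10.3]
opening: 53.8
grasp_force: 30.0
```

Contact with the tray floor. Now release and lift clear.

```bash
python3 -m inch '[[[0,0,-0.001],0,0.65],[[0,0,-0.001],0,0.75],[[0,0,-0.001],0,0.75],[[0,0,-0.001],0,0.75],[[0,0,-0.001],0,0.75]]'
python3 -m inch '[[[0,0,0],0,0.75],[[0,0,-0.02],0,0.75],[[0,0,-0.06],0,0.75],[[0,0,-0.11],0,1],[[0,0,-0.15],0,1]]'
python3 - <<'E'
from h import *
d=grab('wrist','w5');print(d['s']['tcp_pos'],d['s']['contact_force'])
rel('w5','b',4.45,40,(220,340,110,150,200,360,70,0),(240,330,180,220,220,345,140,0))
S=grab('scene','sc5');print(blob(S,'b',(407,171),14,44))
plan((553,366,150,4.4))
cv2.imwrite('pics/m5.png',np.vstack([d['color'][60:330],S['color'][120:390]]))
E
```

```text
clock: 11.35
tcp_pos: [626.7, 122.9, -10.5]
ee_rot: [-3.142, 0.0, 0.078]
contact_force: [-0.2, 0.2, -0.1]
opening: 65.1
grasp_force: 0.0
clock: 11.85
tcp_pos: [627.0, 122.6, 142.3]
ee_rot: [-3.141, -0.001, 0.077]
contact_force: [0.0, 0.4, -0.4]
opening: 74.2
grasp_force: 0.0
[627.04939268 122.6364577  142.27308879] [ 0.02532541  0.35593989 -0.42363336]
w 136.9 c [626.4 121.8] angL -0.7 angR -0.8
w 84.5 c [624.3 138.6] angL -2.7 angR 0.6
tray-case along,across 0.7 -16.9
[554.1 367.1  46.4  40.6 -81.5  44.3]
-> (553, 366, 150, 4.4) shift [ -29.  -124.1   -2. ] turn 0.0 len 127
-> (553, 366, 150, 4.4) shift [ -29.  -124.1   -2. ] turn 0.0 len 127
```

View pics/m5.png

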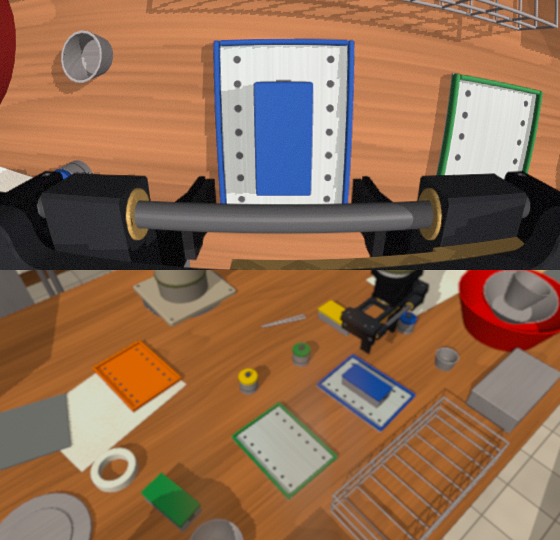

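The case is centred in the blue tray: lip 215–352, case 254–313, same midpoint. Next the blue jar.

```bash
python3 -m inch '[[[-0.009,-0.04,-0.01],-0.1,1],[[-0.019,-0.08,-0.01],-0.2,1],[[-0.029,-0.124,-0.01],-0.31,1],[[-0.029,-0.124,-0.01],-0.31,1]]'
python3 - <<'E'
from h import *
plan((553,366,160,40))
E
```

```text
clock: 12.35
tcp_pos: [584.9, 252.7, 148.7]
ee_rot: [-3.138, 0.001, 0.401]
contact_force: [-0.8, -0.3, -0.5]
opening: 87.1
grasp_force: 0.0
-> (553, 366, 160, 40) shift [  14.9 -116.7  -11.3] turn -0.297 len 118
```

```bash
python3 -m inch '[[[0.005,-0.04,-0.01],-0.1,1],[[0.01,-0.08,-0.01],-0.2,1],[[0.015,-0.117,-0.01],-0.3,1],[[0.015,-0.117,-0.01],-0.3,1],[[0.015,-0.117,-0.01],-0.3,1]]'
python3 - <<'E'
from h import *
d=grab('wrist','w6');print(d['s']['tcp_pos'],d['s']['ee_rot'],d['s']['joints']); wblob(d,'b',(553,366),44,60)
E
```

```text
clock: 12.85
tcp_pos: [557.3, 358.7, 158.9]
ee_rot: [3.142, 0.001, 0.689]
contact_force: [0.6, -1.8, 0.5]
opening: 86.9
grasp_force: 0.0
[557.32304083 358.73222964 158.87137318] [3.14156642e+00 8.93668794e-04 6.88577900e-01] [-0.98029387  0.46019491  0.47188984  1.42115779 -0.21028352  1.3111382
 -1.37871633]
b [553.1 374.4  43.9  43.2  39.4] px [268. 190.]
```

View pics/w6.png

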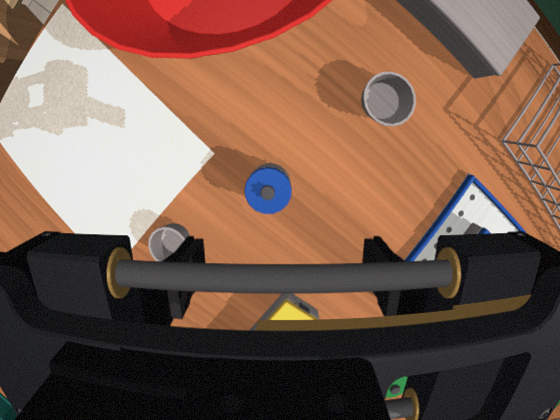

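The jar lid is at (268,190), with the lidless cup well off to the left. The arm was still moving in that picture, so I'll let it settle and measure again.

```bash
python3 -m inch '[[[0,0,0.04],0,1],[[0,0,0.04],0,1],[[0,0,0.04],0,1]]'
python3 - <<'E'
from h import *
d=grab('wrist','w7');s=d['s'];print(s['tcp_pos'],s['ee_rot'],s['qd'].round(3)); wblob(d,'b',(553,366),44,60)
plan((553.5,368,80,39))
E
```

```text
clock: 13.2
tcp_pos: [557.9, 356.7, 119.7]
ee_rot: [3.141, 0.002, 0.686]
contact_force: [0.1, -0.2, 0.9]
opening: 86.9
grasp_force: 0.0
[557.94470109 356.69352023 119.66871216] [3.14123945e+00 1.72547208e-03 6.85642325e-01] [-0.004 -0.022  0.005 -0.039  0.001  0.002  0.001]
b [553.  373.9  44.9  43.7  -4.6] px [263. 198.]
-> (553.5, 368, 80, 39) shift [  2.8 -11.5  40.8] turn 0.005 len 43
```

```bash
python3 -m inch '[[[0.007,-0.015,0.02],0,1],[[0.007,-0.015,0.04],0,1],[[0.007,-0.015,0.06],0,1],[[0.007,-0.015,0.06],0,1],[[0.007,-0.015,0.06],0,1]]'
python3 - <<'E'
from h import *
d=grab('wrist','w8');s=d['s'];print(s['tcp_pos'],s['ee_rot'],s['qd'].round(3)); wblob(d,'b',(553,366),44,60)
cv2.imwrite('pics/w8c.png',cv2.resize(d['color'][100:320,140:420],None,fx=2,fy=2))
E
```

```text
clock: 13.75
tcp_pos: [554.6, 374.3, 61.4]
ee_rot: [3.141, -0.002, 0.687]
contact_force: [-0.1, -0.1, -0.7]
opening: 87.0
grasp_force: 0.0
[554.57366787 374.29385671  61.36033835] [ 3.14140180e+00 -1.51232494e-03  6.87207890e-01] [ 0.    -0.013  0.003 -0.013 -0.001 -0.002  0.002]
b [552.7 374.6  45.3  44.1  56.6] px [281. 229.]
```

View pics/w8c.png

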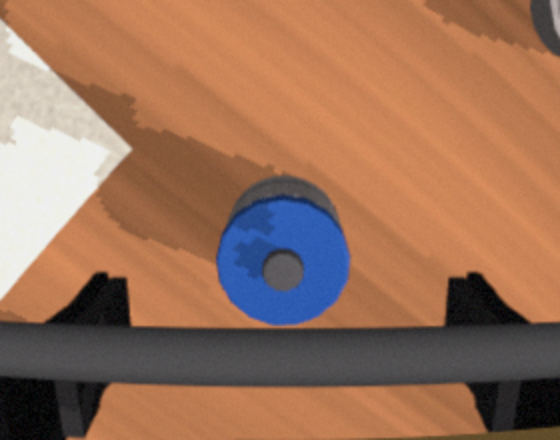

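The jar is centred between the open fingers, lid at (283,260) in the crop. Down and grip.

```bash
python3 -m inch '[[[-0.001,0,0.03],0,1],[[-0.001,0,0.05],0,1],[[-0.001,0,0.065],0,1],[[-0.001,0,0.075],0,1],[[-0.001,0,0.075],0,1]]' 20
python3 -m inch '[[[0,0,0],0,0.6],[[0,0,0],0,0.4],[[0,0,0],0,0.35],[[0,0,0],0,0.35],[[0,0,0],0,0.35]]' 20
python3 -m inch '[[[0,0,0],0,0.35],[[0,0,0],0,0.35],[[0,0,0],0,0.35],[[0,0,0],0,0.35]]' 20
```

```text
clock: 14.3
tcp_pos: [552.7, 373.4, -15.9]
ee_rot: [-3.142, 0.001, 0.688]
contact_force: [1.1, 0.1, 0.4]
opening: 87.0
grasp_force: 0.0
clock: 14.8
tcp_pos: [553.0, 373.8, -15.1]
ee_rot: [-3.141, -0.0, 0.688]
contact_force: [0.9, -0.1, 0.7]
opening: 55.0
grasp_force: 0.0
clock: 15.2
tcp_pos: [552.9, 373.7, -15.2]
ee_rot: [-3.141, -0.0, 0.688]
contact_force: [-0.3, -0.7, 1.0]
opening: 45.4
grasp_force: 20.0
```

```bash
python3 -m inch '[[[0,0,-0.01],0,0.35],[[0,0,-0.04],0,0.35],[[0,0,-0.08],0,0.35],[[0,0,-0.12],0,0.35],[[0,0,-0.12],0,0.35]]'
python3 - <<'E'
from h import *
s=arm.observe();print(s['opening'])
plan((626.8,122.9,105,39.4),cur=(552.9,373.7,105,39.4))
E
```

```text
clock: 15.7
tcp_pos: [556.1, 375.2, 111.7]
ee_rot: [3.141, -0.01, 0.687]
contact_force: [0.8, -0.3, -0.6]
opening: 45.5
grasp_force: 20.0
45.5390782185906
-> (626.8, 122.9, 105, 39.4) shift [-51.  120.4  -0. ] turn -0.0 len 131
-> (626.8, 122.9, 105, 39.4) shift [-51.  120.4  -0. ] turn -0.0 len 131
```

```bash
python3 -m inch '[[[-0.015,0.035,0],0,0.35],[[-0.032,0.075,0],0,0.35],[[-0.045,0.105,0],0,0.35],[[-0.051,0.12,0],0,0.35],[[-0.051,0.12,0],0,0.35]]'
python3 -m inch '[[[-0.015,0.035,0],0,0.35],[[-0.032,0.075,0],0,0.35],[[-0.045,0.105,0],0,0.35],[[-0.051,0.12,0],0,0.35],[[-0.051,0.12,0],0,0.35]]'
python3 -m inch '[[[0,0,0.02],0,0.35],[[0,0,0.03],0,0.35],[[0,0,0.03],0,0.35],[[0,0,0.03],0,0.35]]'
python3 - <<'E'
from h import *
d=grab('wrist','w9');s=d['s'];print(s['tcp_pos'],s['ee_rot'],s['qd'].round(3))
cv2.imwrite('pics/w9c.png',cv2.resize(d['color'][60:320,130:430],None,fx=2,fy=2))
plan((626.8,122.9,26,39.4))
E
```

```text
clock: 16.2
tcp_pos: [590.6, 245.5, 104.8]
ee_rot: [3.141, 0.0, 0.684]
contact_force: [-0.4, 0.3, -1.8]
opening: 45.6
grasp_force: 20.0
clock: 16.7
tcp_pos: [626.9, 122.4, 104.6]
ee_rot: [3.141, 0.0, 0.686]
contact_force: [-0.0, -0.1, -1.3]
opening: 45.6
grasp_force: 20.0
clock: 17.1
tcp_pos: [626.3, 124.9, 74.7]
ee_rot: [-3.141, 0.0, 0.689]
contact_force: [-0.1, -1.5, -0.9]
opening: 45.3
grasp_force: 20.0
[626.25999061 124.87213271  74.72615182] [-3.14114126e+00  9.37106109e-05  6.89479988e-01] [ 0.006 -0.012  0.013 -0.01   0.002 -0.002  0.003]
-> (626.8, 122.9, 26, 39.4) shift [-0.9  1.3 49.2] turn 0.001 len 49
```

View pics/w9c.png

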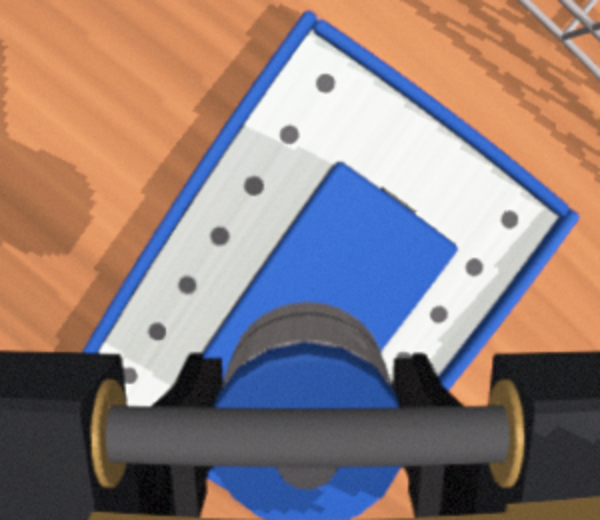

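The jar is held upright over the case. The case's far lid corners at crop (340,163) and (457,245) give a check on its centre.

```bash
python3 - <<'E'
from h import *
d=load('w9')
a=W(d,130+340/2,60+163/2,40);b=W(d,130+457/2,60+245/2,40);t=np.radians(4.45)
print(a,b,np.linalg.norm(a-b),(a+b)[:2]/2-55*np.array([np.cos(t),np.sin(t)]))
z=d['s']['tcp_pos'][2]+15.2+44
m=sub(d,'b');q=np.argwhere(m[235:260]>0)
c=W(d,130+306/2,60+473/2,z+8);print('knob top',c)
E
```

```text
[677.76793788 151.95123333  40.        ] [682.60253187 101.49810328  40.        ] 50.68423454097064 [625.35103663 122.45726827]
knob top [624.5392766  123.04318002 141.92615182]
```

```bash
python3 -m inch '[[[-0.001,0.0015,0.015],0,0.35],[[-0.001,0.0015,0.03],0,0.35],[[-0.001,0.0015,0.04],0,0.35],[[-0.001,0.0015,0.046],0,0.35],[[-0.001,0.0015,0.047],0,0.35]]'
python3 -m inch '[[[0,0,0.001],0,0.35],[[0,0,0.0015],0,0.35],[[0,0,0.002],0,0.35]]'
```

```text
clock: 17.65
tcp_pos: [626.0, 121.5, 26.4]
ee_rot: [-3.141, 0.002, 0.688]
contact_force: [0.6, 0.2, -0.0]
opening: 45.4
grasp_force: 20.0
clock: 17.95
tcp_pos: [627.0, 121.8, 26.1]
ee_rot: [3.141, -0.001, 0.688]
contact_force: [0.3, -0.1, -1.4]
opening: 45.7
grasp_force: 20.0
```

```bash
python3 -m inch '[[[0,-0.001,0.0005],0,0.35],[[0,-0.001,0.001],0,0.35],[[0,-0.001,0.001],0,0.35]]'
python3 -m inch '[[[0,0,0.0003],0,0.35],[[0,0,0.0006],0,0.35]]'
```

```text
clock: 18.25
tcp_pos: [626.1, 122.6, 24.8]
ee_rot: [-3.141, -0.0, 0.688]
contact_force: [0.1, 0.3, -1.1]
opening: 45.6
grasp_force: 20.0
clock: 18.45
tcp_pos: [626.1, 122.6, 24.7]
ee_rot: [-3.141, -0.0, 0.688]
contact_force: [-4.5, 0.9, 8.7]
opening: 45.2
grasp_force: 20.0
```

Contact. Release gently, go up, and move towards the green case.

```bash
python3 -m inch '[[[0,0,-0.0008],0,0.6],[[0,0,-0.0008],0,0.7],[[0,0,-0.0008],0,0.8],[[0,0,-0.0008],0,0.8],[[0,0,-0.0008],0,0.8]]'
python3 -m inch '[[[0,0,0],0,0.8],[[0,0,-0.02],0,0.9],[[0,0,-0.06],0,1],[[0,0,-0.11],0,1],[[0,0,-0.14],0,1]]'
python3 -m inch '[[[0,0,0],0,1],[[0,0,0],0,1]]'
python3 - <<'E'
from h import *
d=grab('wrist','w10');print(d['s']['tcp_pos']);S=grab('scene','sc10')
cv2.imwrite('pics/m10.png',np.hstack([cv2.resize(d['color'][80:320,150:410],(433,400)),cv2.resize(S['color'][180:300,300:410],(367,400))]))
wblob(d,'b',(626,122),84,40)
plan((620,-150,170,13),(571,-377,160,12.9))
E
```

```text
clock: 18.95
tcp_pos: [626.0, 122.4, 24.7]
ee_rot: [-3.142, 0.0, 0.688]
contact_force: [0.6, -0.3, 0.3]
opening: 68.3
grasp_force: 0.0
clock: 19.45
tcp_pos: [627.1, 122.3, 168.7]
ee_rot: [3.14, -0.003, 0.687]
contact_force: [0.8, 0.3, 0.2]
opening: 85.8
grasp_force: 0.0
clock: 19.65
tcp_pos: [626.2, 122.5, 165.1]
ee_rot: [3.142, -0.001, 0.688]
contact_force: [-0.0, -0.7, -0.4]
opening: 86.9
grasp_force: 0.0
[626.1877836  122.50846596 165.08199527]
b [634.2 126.   93.1  50.7   4.4] px [284. 193.]
b [638.5 131.3 148.4 108.9   4.6] px [284. 174.]
-> (620, -150, 170, 13) shift [-88.5 103.6  -3.3] turn 0.231 len 136
-> (620, -150, 170, 13) shift [-62.5 121.   -3.3] turn 0.231 len 136
-> (571, -377, 160, 12.9) shift [-49.4 105.1   5. ] turn 0.001 len 116
-> (571, -377, 160, 12.9) shift [-49.3 105.1   5. ] turn 0.001 len 116
```

View pics/m10.png

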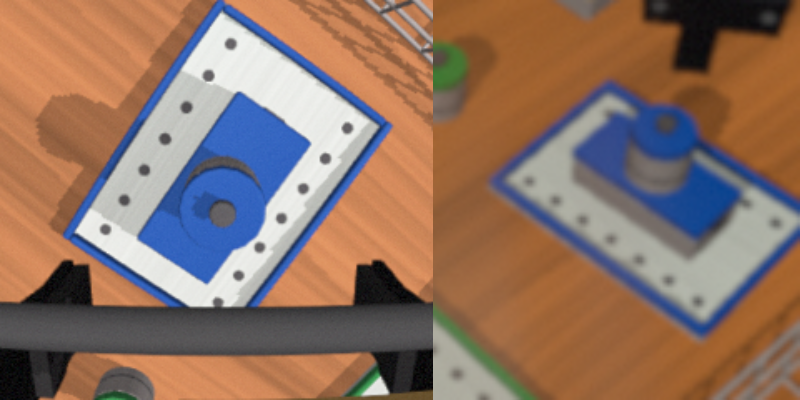

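The blue set stands as asked: jar upright on the middle of the lid, case centred in the tray. That was my 14th and last picture, so the rest goes by numbers from image code. On to the green case.

```bash
python3 -m inch '[[[-0.03,0.035,0],0.08,1],[[-0.06,0.07,0],0.16,1],[[-0.088,0.104,0],0.231,1],[[-0.088,0.104,0],0.231,1]]'
python3 -m inch '[[[-0.02,0.04,0],0.08,1],[[-0.04,0.08,0],0.16,1],[[-0.062,0.121,0],0.231,1],[[-0.062,0.121,0],0.231,1]]'
python3 -m inch '[[[-0.02,0.04,0],0,1],[[-0.04,0.08,0],0,1],[[-0.05,0.105,0],0,1],[[-0.05,0.105,0],0,1]]'
python3 -m inch '[[[-0.02,0.04,0],0,1],[[-0.04,0.08,0],0,1],[[-0.05,0.105,0],0,1],[[-0.05,0.105,0],0,1],[[-0.05,0.105,0],0,1]]'
python3 -m inch '[[[0,0,0],0,1],[[0,0,0],0,1]]'
python3 - <<'E'
from h import *
d=grab('wrist','w11');s=d['s'];print(s['tcp_pos'],s['ee_rot'],s['joints'].round(2)); wblob(d,'g',(571,-377),36,60)
plan((571.5,-376,20,12.9))
E
```

```text
clock: 20.15
tcp_pos: [622.7, -22.4, 163.9]
ee_rot: [3.139, 0.003, 0.444]
contact_force: [-0.4, -0.8, 0.2]
opening: 86.8
grasp_force: 0.0
clock: 20.55
tcp_pos: [619.1, -158.2, 163.8]
ee_rot: [3.138, 0.003, 0.214]
contact_force: [-0.2, -0.2, 0.7]
opening: 87.2
grasp_force: 0.0
clock: 20.95
tcp_pos: [593.7, -268.3, 163.7]
ee_rot: [3.14, 0.003, 0.219]
contact_force: [-0.1, 0.1, 0.3]
opening: 86.8
grasp_force: 0.0
clock: 21.45
tcp_pos: [571.2, -376.2, 163.4]
ee_rot: [-3.14, 0.001, 0.225]
contact_force: [-0.1, 0.3, -0.1]
opening: 87.2
grasp_force: 0.0
clock: 21.65
tcp_pos: [572.2, -374.9, 164.4]
ee_rot: [-3.141, -0.0, 0.228]
contact_force: [0.0, 0.2, 0.2]
opening: 87.0
grasp_force: 0.0
[ 572.22874022 -374.93808641  164.38041462] [-3.14053573e+00 -3.56827310e-05  2.28214298e-01] [ 0.02  0.57  0.74  1.36 -0.38  1.36 -0.58]
g [ 572.  -376.   108.3   52.8   12.9] px [284. 192.]
-> (571.5, -376, 20, 12.9) shift [ -0.8   0.6 144.6] turn 0.003 len 145
```

```bash
python3 -m inch '[[[0,0.001,0.05],0.003,1],[[0,0.001,0.09],0.003,1],[[0,0.001,0.125],0.003,1],[[0,0.001,0.145],0.003,1],[[0,0.001,0.155],0.003,1]]' 30
python3 -m inch '[[[0,0,0.012],0,1],[[0,0,0.02],0,1],[[0,0,0.023],0,1],[[0,0,0.023],0,1],[[0,0,0.023],0,0.6]]' 30
python3 -m inch '[[[0,0,0],0,0.5],[[0,0,0],0,0.4],[[0,0,0],0,0.4],[[0,0,0],0,0.4],[[0,0,0],0,0.4]]' 30
python3 -m inch '[[[0,0,0],0,0.4],[[0,0,0],0,0.4],[[0,0,0],0,0.4]]' 30
```

```text
clock: 22.2
tcp_pos: [571.0, -376.1, 7.5]
ee_rot: [-3.139, 0.002, 0.224]
contact_force: [0.9, 0.3, 0.8]
opening: 87.1
grasp_force: 0.0
clock: 22.7
tcp_pos: [572.0, -378.1, -12.4]
ee_rot: [3.141, -0.001, 0.223]
contact_force: [0.0, 0.1, 0.3]
opening: 84.0
grasp_force: 0.0
clock: 23.2
tcp_pos: [571.6, -377.5, -13.1]
ee_rot: [-3.141, -0.0, 0.223]
contact_force: [-0.2, 1.8, 1.3]
opening: 54.0
grasp_force: 30.0
clock: 23.5
tcp_pos: [571.6, -377.5, -13.1]
ee_rot: [-3.141, -0.0, 0.223]
contact_force: [-1.4, 3.1, 3.9]
opening: 53.6
grasp_force: 30.0
```

```bash
python3 -m inch '[[[0,0,-0.015],0,0.4],[[0,0,-0.04],0,0.4],[[0,0,-0.08],0,0.4],[[0,0,-0.12],0,0.4],[[0,0,-0.15],0,0.4]]'
python3 -m inch '[[[0,0,0],0,0.4]]'
python3 - <<'E'
from h import *
print(arm.observe()['tcp_pos']);plan((615.5,-131,137,0.6),cur=(571.6,-377.5,137,12.8))
E
```

```text
clock: 24.0
tcp_pos: [571.7, -378.8, 140.4]
ee_rot: [3.139, -0.002, 0.222]
contact_force: [0.3, -0.3, -1.9]
opening: 53.8
grasp_force: 30.0
clock: 24.1
tcp_pos: [573.1, -380.0, 142.8]
ee_rot: [3.136, -0.006, 0.222]
contact_force: [0.4, -1.3, -1.6]
opening: 53.8
grasp_force: 30.0
[ 573.12371854 -380.00486424  142.76499358]
-> (615.5, -131, 137, 0.6) shift [  48.7 -115.3   -0. ] turn 0.106 len 125
-> (615.5, -131, 137, 0.6) shift [  36.2 -119.8   -0. ] turn 0.106 len 125
```

```bash
python3 -m inch '[[[0.015,-0.035,0],0.03,0.4],[[0.031,-0.075,0],0.07,0.4],[[0.049,-0.115,0],0.106,0.4],[[0.049,-0.115,0],0.106,0.4]]'
python3 -m inch '[[[0.012,-0.04,0],0.03,0.4],[[0.024,-0.08,0],0.07,0.4],[[0.036,-0.12,0],0.106,0.4],[[0.036,-0.12,0],0.106,0.4]]'
python3 -m inch '[[[0,0,0.04],0,0.4],[[0,0,0.08],0,0.4],[[0,0,0.11],0,0.4],[[0,0,0.11],0,0.4],[[0,0,0.11],0,0.4]]'
python3 -m inch '[[[0,0,0],0,0.4],[[0,0,0],0,0.4]]'
python3 - <<'E'
from h import *
d=grab('wrist','w12');s=d['s'];print(s['tcp_pos'],s['ee_rot']);z=s['tcp_pos'][2]
wblob(d,'g',(616,-131),12,120)
rel('w12','g',0.6,z+49.1,(180,380,90,150,110,450,40,0),(232,336,180,225,200,360,140,0))
m=sub(d,'g')>0
for v in range(60,240,15):
    r=np.flatnonzero(np.diff(np.r_[0,m[v].astype(int),0])); print(v,r)
E
```

```text
clock: 24.5
tcp_pos: [596.6, -246.3, 135.8]
ee_rot: [-3.137, -0.0, 0.125]
contact_force: [0.5, -0.1, -2.5]
opening: 53.6
grasp_force: 30.0
clock: 24.9
tcp_pos: [617.2, -123.3, 135.8]
ee_rot: [-3.138, 0.001, 0.019]
contact_force: [1.4, 0.7, -1.8]
opening: 53.5
grasp_force: 30.0
clock: 25.4
tcp_pos: [615.6, -132.1, 27.4]
ee_rot: [3.141, 0.001, 0.01]
contact_force: [0.5, 0.2, -1.6]
opening: 53.9
grasp_force: 30.0
clock: 25.6
tcp_pos: [616.9, -131.8, 28.7]
ee_rot: [3.141, -0.003, 0.011]
contact_force: [0.4, -0.1, -2.3]
opening: 53.3
grasp_force: 30.0
[ 616.88935859 -131.79668664   28.7263229 ] [ 3.14146956e+00 -2.82741181e-03  1.08228168e-02]
g [ 557.1 -133.    76.7   22.8  -89.5] px [283. 306.]
g [ 629.2 -132.2   78.6   73.8  -89.4] px [283. 210.]
g [ 650.9 -129.   137.5  117.8  -89.5] px [279. 147.]
w 136.7 c [ 614.4 -129.4] angL -5.5 angR 4.4
w 51.8 c [ 617.  -132.4] angL -0.6 angR -0.9
tray-case along,across -2.6 3.0
60 []
75 []
90 [194 369]
105 [173 183 376 386]
120 [173 183 376 385]
135 [174 184 375 385]
150 [174 184 375 384]
165 [175 185 224 343 374 384]
180 [176 185 225 343 374 383]
195 [177 186 225 343 373 382]
210 [178 187 226 342 372 381]
225 [179 188 227 341 371 379]
```

```bash
python3 -m inch '[[[-0.0015,-0.0025,0.01],0,0.4],[[-0.0015,-0.0025,0.018],0,0.4],[[-0.0015,-0.0025,0.018],0,0.4],[[-0.0015,-0.0025,0.018],0,0.4],[[-0.0015,-0.0025,0.018],0,0.4]]'
python3 - <<'E'
from h import *
for f in('w12','w13'):
    if f=='w13': grab('wrist',f)
    d=load(f);s=d['s'];print(s['tcp_pos'],s['ee_rot']);z=s['tcp_pos'][2];m=sub(d,'g')>0
    for v in (100,170): print(np.flatnonzero(np.diff(np.r_[0,m[v].astype(int),0])))
    print(np.flatnonzero(m[:,280])[:1],np.flatnonzero(m[130:,280])[:1]+130)
    rel(f,'g',0.6,z+49.1,(210,360,110,160,110,450,40,0),(235,333,185,225,200,360,130,0))
    c=np.array([W(d,u,np.argmax(m[:,u]),12)[:2] for u in range(200,365,5)]);print('lip ang',-np.degrees(np.polyfit(c[:,1],c[:,0],1)[0]))
E
```

```text
clock: 26.15
tcp_pos: [614.3, -129.1, 8.9]
ee_rot: [3.141, -0.0, 0.011]
contact_force: [0.4, -0.1, -2.0]
opening: 53.7
grasp_force: 30.0
[ 616.88935859 -131.79668664   28.7263229 ] [ 3.14146956e+00 -2.82741181e-03  1.08228168e-02]
[173 183 376 386]
[175 185 224 343 374 383]
[88] [157]
w 136.5 c [ 614.4 -129.4] angL 0.1 angR 0.0
w 51.8 c [ 616.9 -132.4] angL 0.0 angR -0.8
tray-case along,across -2.6 3.0
lip ang 0.4795661543471866
[ 614.26409415 -129.09320916    8.91225378] [ 3.14148528e+00 -1.02215584e-04  1.06568323e-02]
[167 178 389 400]
[169 180 224 343 387 397]
[79] [157]
w 136.6 c [ 614.5 -129.4] angL -0.5 angR -0.7
w 51.7 c [ 614.5 -129.7] angL -0.0 angR -0.5
tray-case along,across 0.0 0.3
lip ang 0.5047177243816146
```

Aligned to within 0.5 mm and 0.1°. I'll lower it 18 mm to the tray floor (reported z −9.1).

```bash
python3 -m inch '[[[0,0,0.006],0,0.4],[[0,0,0.011],0,0.4],[[0,0,0.014],0,0.4],[[0,0,0.016],0,0.4],[[0,0,0.0165],0,0.4]]'
python3 -m inch '[[[0,0,0.0005],0,0.4],[[0,0,0.001],0,0.4],[[0,0,0.001],0,0.4]]'
python3 -m inch '[[[0,0,0.0005],0,0.4],[[0,0,0.0007],0,0.4]]'
```

```text
clock: 26.7
tcp_pos: [614.0, -128.9, -8.0]
ee_rot: [-3.142, 0.0, 0.011]
contact_force: [-0.3, 0.5, -2.2]
opening: 53.6
grasp_force: 30.0
clock: 27.0
tcp_pos: [614.2, -128.9, -8.6]
ee_rot: [-3.142, -0.0, 0.011]
contact_force: [0.2, 0.1, -1.1]
opening: 53.8
grasp_force: 30.0
clock: 27.2
tcp_pos: [614.3, -128.9, -9.1]
ee_rot: [-3.141, -0.0, 0.011]
contact_force: [-1.2, 0.4, 2.8]
opening: 53.7
grasp_force: 30.0
```

```bash
python3 -m inch '[[[0,0,0.0003],0,0.4],[[0,0,0],0,0.65],[[0,0,-0.0003],0,0.75],[[0,0,-0.0003],0,0.75],[[0,0,-0.0003],0,0.75]]'
python3 -m inch '[[[0,0,0],0,0.75],[[0,0,-0.02],0,0.75],[[0,0,-0.06],0,0.75],[[0,0,-0.11],0,1],[[0,0,-0.15],0,1]]'
python3 -m inch '[[[0,0,0],0,1],[[0,0,0],0,1]]'
python3 - <<'E'
from h import *
d=grab('wrist','w14');s=d['s'];print(s['tcp_pos'],s['ee_rot'])
wblob(d,'g',(614,-129),40,30); wblob(d,'g',(452,69),44,60)
m=sub(d,'g')>0
for v in (130,160,190): print(v,np.flatnonzero(np.diff(np.r_[0,m[v].astype(int),0])))
plan((452,70,145,0.6))
E
```

```text
clock: 27.7
tcp_pos: [614.2, -128.9, -9.1]
ee_rot: [-3.142, -0.0, 0.011]
contact_force: [-0.6, -0.9, -0.1]
opening: 64.4
grasp_force: 0.0
clock: 28.2
tcp_pos: [614.3, -129.3, 143.5]
ee_rot: [3.141, -0.001, 0.01]
contact_force: [0.7, -0.5, 1.2]
opening: 74.6
grasp_force: 0.0
clock: 28.4
tcp_pos: [614.6, -128.9, 141.5]
ee_rot: [-3.141, -0.002, 0.011]
contact_force: [0.5, 0.0, -1.5]
opening: 85.1
grasp_force: 0.0
[ 614.58946531 -128.87309315  141.46093512] [-3.14123866e+00 -1.56730664e-03  1.09587881e-02]
g [ 6.152e+02 -1.294e+02  1.076e+02  5.220e+01  5.000e-01] px [283. 197.]
g [ 6.293e+02 -1.291e+02  1.564e+02  1.258e+02  5.000e-01] px [283. 160.]
130 [214 220 348 354]
160 [215 220 255 313 347 353]
190 [215 221 255 312 346 351]
-> (452, 70, 145, 0.6) shift [ -79.8 -100.2   -2.4] turn 0.0 len 128
-> (452, 70, 145, 0.6) shift [ -79.8 -100.2   -2.4] turn 0.0 len 128
```

```bash
python3 -m inch '[[[-0.025,-0.031,0],0,1],[[-0.055,-0.07,0],0,1],[[-0.08,-0.1,0],0,1],[[-0.08,-0.1,0],0,1]]'
python3 -m inch '[[[-0.025,-0.031,0],0,1],[[-0.055,-0.07,0],0,1],[[-0.08,-0.1,0],0,1],[[-0.08,-0.1,0],0,1],[[-0.08,-0.1,0.03],0,1]]'
python3 -m inch '[[[0,0,0.03],0,1],[[0,0,0.055],0,1],[[0,0,0.055],0,1],[[0,0,0.055],0,1]]'
python3 - <<'E'
from h import *
d=grab('wrist','w15');s=d['s'];print(s['tcp_pos'],s['ee_rot'],s['joints'].round(2)); wblob(d,'g',(452,70),44,60)
E
```

```text
clock: 28.85
tcp_pos: [529.7, -24.6, 138.9]
ee_rot: [-3.139, 0.004, 0.017]
contact_force: [1.2, -0.3, -0.6]
opening: 87.1
grasp_force: 0.0
clock: 29.35
tcp_pos: [453.6, 70.8, 112.4]
ee_rot: [-3.139, -0.004, 0.013]
contact_force: [0.7, -0.1, -1.9]
opening: 86.9
grasp_force: 0.0
clock: 29.75
tcp_pos: [451.9, 68.4, 55.8]
ee_rot: [3.14, 0.001, 0.01]
contact_force: [-0.4, 0.1, 0.5]
opening: 87.2
grasp_force: 0.0
[451.94294264  68.38698051  55.81612556] [3.13995550e+00 1.25868997e-03 9.77568098e-03] [-0.93  0.1   0.72  2.08 -0.08  0.99 -1.73]
g [452.   74.3  44.3  44.    0.7] px [273. 232.]
```

```bash
python3 -m inch '[[[0,-0.002,0],0,1],[[0,-0.002,0],0,1],[[0,-0.002,0],0,1]]'
python3 - <<'E'
from h import *
d=grab('wrist','w16');s=d['s'];print(s['tcp_pos'],s['ee_rot']); wblob(d,'g',(452,70),44,60)
E
```

```text
clock: 30.1
tcp_pos: [452.4, 71.7, 56.5]
ee_rot: [-3.141, -0.001, 0.011]
contact_force: [-0.2, 0.3, -0.0]
opening: 87.1
grasp_force: 0.0
[452.43686619  71.65745112  56.54889645] [-3.14077295e+00 -1.01303997e-03  1.11467058e-02]
g [451.9  74.3  44.1  43.8 -89.3] px [278. 232.]
```

```bash
python3 -m inch '[[[0,-0.002,0.025],0,1],[[0,-0.002,0.045],0,1],[[0,-0.002,0.06],0,1],[[0,-0.002,0.07],0,1],[[0,-0.002,0.071],0,1]]' 20
python3 -m inch '[[[0,0,0],0,0.7],[[0,0,0],0,0.5],[[0,0,0],0,0.4],[[0,0,0],0,0.35],[[0,0,0],0,0.35]]' 20
python3 -m inch '[[[0,0,0],0,0.35],[[0,0,0],0,0.35],[[0,0,0],0,0.35],[[0,0,0],0,0.35]]' 20
```

```text
clock: 30.65
tcp_pos: [451.4, 73.1, -15.8]
ee_rot: [3.141, 0.001, 0.011]
contact_force: [0.3, 0.1, 0.7]
opening: 87.1
grasp_force: 0.0
clock: 31.15
tcp_pos: [452.1, 73.5, -14.8]
ee_rot: [-3.141, -0.0, 0.011]
contact_force: [0.1, -0.2, 1.1]
opening: 55.1
grasp_force: 0.0
clock: 31.55
tcp_pos: [452.1, 73.5, -14.9]
ee_rot: [-3.141, -0.0, 0.011]
contact_force: [-0.7, -0.1, 3.8]
opening: 45.6
grasp_force: 20.0
```

Gripped. Lift, carry to (614.4, −129) and set it down at reported z ≈ 25.1.

```bash
python3 -m inch '[[[0,0,-0.01],0,0.35],[[0,0,-0.04],0,0.35],[[0,0,-0.08],0,0.35],[[0,0,-0.12],0,0.35],[[0,0,-0.12],0,0.35]]'
python3 -m inch '[[[0.025,0.031,0],0,0.35],[[0.055,0.07,0],0,0.35],[[0.075,0.093,0],0,0.35],[[0.081,0.101,0],0,0.35]]'
python3 -m inch '[[[0.025,0.031,0],0,0.35],[[0.055,0.07,0],0,0.35],[[0.075,0.093,0],0,0.35],[[0.081,0.101,0],0,0.35],[[0.081,0.101,0],0,0.35]]'
python3 -m inch '[[[0,0,0.02],0,0.35],[[0,0,0.03],0,0.35],[[0,0,0.03],0,0.35],[[0,0,0.03],0,0.35]]'
python3 - <<'E'
from h import *
d=grab('wrist','w17');s=d['s'];print(s['tcp_pos'],s['ee_rot'],s['opening']);m=sub(d,'g')>0
c=np.array([W(d,u,130+np.argmax(m[130:,u]),40)[:2] for u in range(262,305,3)]);print('case x',np.median(c[:,0])-55)
for v in range(100,240,12): print(v,np.flatnonzero(np.diff(np.r_[0,m[v].astype(int),0])))
plan((614.4,-129.1,30,0.6))
E
```

```text
clock: 32.05
tcp_pos: [455.0, 73.9, 109.9]
ee_rot: [-3.138, -0.007, 0.01]
contact_force: [0.1, 1.0, -0.6]
opening: 45.6
grasp_force: 20.0
clock: 32.45
tcp_pos: [535.1, -30.2, 104.7]
ee_rot: [3.139, -0.0, 0.007]
contact_force: [0.0, 0.9, -0.8]
opening: 45.6
grasp_force: 20.0
clock: 32.95
tcp_pos: [615.7, -127.9, 104.2]
ee_rot: [3.141, 0.001, 0.009]
contact_force: [-0.8, 0.5, -0.5]
opening: 45.5
grasp_force: 20.0
clock: 33.35
tcp_pos: [616.0, -125.9, 75.3]
ee_rot: [-3.141, 0.0, 0.012]
contact_force: [0.9, 0.3, -0.2]
opening: 45.5
grasp_force: 20.0
[ 615.96684069 -125.9162212    75.27644128] [-3.14102184e+00  1.28405816e-04  1.17731323e-02] 45.50176237898247
case x 613.8067849206132
100 [199 233 238 240 318 375]
112 [200 207 368 375]
124 [200 207 367 375]
136 [200 207 367 375]
148 [200 208 253 323 366 374]
160 [201 208 251 326 366 374]
172 [201 209 251 325 366 373]
184 [202 209 251 325 365 372]
196 [202 210 251 325 364 371]
208 [203 210 251 324 364 370]
220 [204 211 252 261 307 324 363 370]
232 [205 212 318 323 362 369]
-> (614.4, -129.1, 30, 0.6) shift [-2.   2.8 45.7] turn 0.001 len 46
```

```bash
python3 -m inch '[[[-0.0015,0.003,0.015],0,0.35],[[-0.0015,0.003,0.03],0,0.35],[[-0.0015,0.003,0.04],0,0.35],[[-0.0015,0.003,0.046],0,0.35],[[-0.0015,0.003,0.047],0,0.35]]'
python3 -m inch '[[[0,0,0.001],0,0.35],[[0,0,0.0015],0,0.35],[[0,0,0.0015],0,0.35]]'
python3 -m inch '[[[0,0,0],0,0.35]]'
```

```text
clock: 33.9
tcp_pos: [614.0, -129.9, 26.7]
ee_rot: [-3.142, 0.002, 0.011]
contact_force: [-0.6, 0.1, -0.4]
opening: 45.6
grasp_force: 20.0
clock: 34.2
tcp_pos: [614.9, -130.0, 26.8]
ee_rot: [-3.142, -0.001, 0.011]
contact_force: [0.2, 0.1, -0.2]
opening: 45.2
grasp_force: 20.0
clock: 34.3
tcp_pos: [614.9, -129.9, 26.7]
ee_rot: [-3.141, -0.0, 0.011]
contact_force: [0.3, 0.1, -0.8]
opening: 45.2
grasp_force: 20.0
```

```bash
python3 -m inch '[[[0,-0.0005,0.0005],0,0.35],[[0,-0.0005,0.001],0,0.35],[[0,-0.0005,0.001],0,0.35]]'
python3 -m inch '[[[0,0,0.0004],0,0.35],[[0,0,0.0007],0,0.35],[[0,0,0.0007],0,0.35]]'
python3 -m inch '[[[0,0,0.0003],0,0.35],[[0,0,0.0003],0,0.35]]'
```

```text
clock: 34.6
tcp_pos: [614.7, -129.3, 25.4]
ee_rot: [-3.141, 0.0, 0.011]
contact_force: [-1.0, -0.0, -0.8]
opening: 45.8
grasp_force: 20.0
clock: 34.9
tcp_pos: [614.7, -129.4, 25.1]
ee_rot: [-3.141, -0.0, 0.011]
contact_force: [-3.1, 0.7, 5.6]
opening: 45.7
grasp_force: 20.0
clock: 35.1
tcp_pos: [614.8, -129.4, 25.1]
ee_rot: [-3.141, -0.0, 0.011]
contact_force: [-3.9, 1.2, 8.4]
opening: 45.2
grasp_force: 20.0
```

Contact. Release, retreat and check everything.

```bash
python3 -m inch '[[[0,0,-0.0006],0,0.6],[[0,0,-0.0006],0,0.7],[[0,0,-0.0006],0,0.8],[[0,0,-0.0006],0,0.8],[[0,0,-0.0006],0,0.8]]'
python3 -m inch '[[[0,0,0],0,0.8],[[0,0,-0.02],0,0.9],[[0,0,-0.06],0,1],[[0,0,-0.11],0,1],[[0,0,-0.14],0,1]]'
python3 -m inch '[[[0,0,-0.03],0,1],[[0,0,-0.03],0,1],[[0,0,-0.03],0,1]]'
python3 -m inch '[[[-0.04,-0.03,0],0,1],[[-0.08,-0.06,0],0,1],[[-0.12,-0.06,0],0,1],[[-0.12,-0.06,0],0,1],[[-0.12,-0.06,0],0,1]]'
python3 -m inch '[[[0,0,0],0,1],[[0,0,0],0,1]]'
python3 - <<'E'
from h import *
d=grab('wrist','w18');print(d['s']['tcp_pos'],d['s']['qd'].round(3))
dk=lambda d,W:None
D=d['depth'];K=d['intrinsics'];M=np.array(d['T_tool_cam']);vv,uu=np.mgrid[:420,:560]
p=np.stack([(uu-K[0,2])/K[0,0],(vv-K[1,2])/K[1,1]],-1);r=np.linalg.norm(p,axis=-1)+1e-9
k=np.dstack([p/r[...,None]*np.sin(r)[...,None],np.cos(r)]);X=k/k[...,2:]*D[...,None]
X=X@M[:3,:3].T+M[:3,3];X=X@Ro.from_euler('xyz',d['s']['ee_rot']).as_matrix().T+d['s']['tcp_pos']
for c,x,y in(('b',626.3,122.7),('g',614.5,-129.2)):
    q=X[(sub(d,c)>0)&(np.hypot(X[...,0]-x,X[...,1]-y)<110)&(D>0)]
    j=q[(q[:,2]>76)&(q[:,2]<95)];l=q[(q[:,2]>33)&(q[:,2]<46)]
    (cx,cy),_,_=cv2.minAreaRect(j[:,:2].astype(np.float32)) if len(j) else ((0,0),0,0)
    R=cv2.minAreaRect(l[:,:2].astype(np.float32)) if len(l) else 0
    print(c,'jar',len(j),cx,cy,j[:,2].mean() if len(j) else 0,j[:,2].std() if len(j) else 0,'case',R,l[:,2].mean() if len(l) else 0)
S=grab('scene','sc18');D2=grab('side','sd18')
print(blob(S,'y',(338,167),30,36),blob(S,'y',(249,227),16,44),blob(D2,'y',(241,147),30,36),blob(D2,'y',(283,230),16,44))
for c in'bg':
  for n,Q in(('scene',S),('side',D2)):
    m=sub(Q,c);v,u=np.nonzero(m);PP=np.array([P(Q,a,b) for a,b in zip(u,v)]);PP=PP[PP[:,2]>78];PP=PP[PP[:,2]<92]
    if len(PP)>5: print(c,n,'jar lid',len(PP),((PP.max(0)+PP.min(0))/2).round(1))
E
```

```text
clock: 35.6
tcp_pos: [614.7, -129.4, 24.9]
ee_rot: [-3.142, 0.0, 0.011]
contact_force: [-0.2, 0.1, 0.1]
opening: 68.1
grasp_force: 0.0
clock: 36.1
tcp_pos: [615.5, -130.1, 168.6]
ee_rot: [3.141, -0.003, 0.01]
contact_force: [1.2, -0.3, 0.5]
opening: 85.8
grasp_force: 0.0
clock: 36.4
tcp_pos: [614.9, -129.4, 195.2]
ee_rot: [-3.141, -0.001, 0.011]
contact_force: [-0.3, -0.0, 0.6]
opening: 86.9
grasp_force: 0.0
clock: 36.9
tcp_pos: [493.4, -69.8, 194.6]
ee_rot: [-3.139, -0.0, 0.012]
contact_force: [-0.1, 0.3, 0.1]
opening: 87.4
grasp_force: 0.0
clock: 37.1
tcp_pos: [494.5, -71.0, 194.5]
ee_rot: [3.14, 0.001, 0.01]
contact_force: [-0.8, 0.0, 1.2]
opening: 87.0
grasp_force: 0.0
[494.53647003 -71.03085023 194.53422899] [ 0.001  0.002  0.002 -0.001  0.005  0.001  0.   ]
b jar 1125 625.4404296875 120.74090576171875 82.50107004286068 1.4359070192403807 case ((625.9552001953125, 121.02532196044922), (109.39530181884766, 54.21699523925781), 4.20620059967041) 38.58576853008909
g jar 1572 612.09521484375 -129.48780822753906 82.85925466976077 0.9314069691718506 case ((613.9685668945312, -129.18780517578125), (108.45783996582031, 52.670284271240234), 0.5209469795227051) 38.92418821512149
[411.8 247.4 115.8  61.8   2.7  36.1] [433.7 -84.7  46.6  45.5 -40.9  43.6] [413.5 243.8 111.   62.3   2.8  35.5] [434.  -87.3  48.6  45.   75.2  43.2]
b scene jar lid 240 [430.  313.3  85. ]
b side jar lid 10 [240.1 503.   85.5]
g scene jar lid 263 [ 612.7 -132.1   84.5]
g side jar lid 214 [ 616.5 -132.7   83.2]
```

Both jars stand level (lids at 84 mm) and within 2 mm of their case centres. The cases are centred in their trays, and the yellow pieces haven't moved. Handing in.

```bash
python3 -c "
from cell import arm
print(arm.job_done())"
```

```text
the job is handed in; nothing more can be done
None
```

The job is handed in: both cases lie lid up and centred in their own colour trays, each with its jar upright on the middle of the lid, and the yellow case and jar were not moved (my last checks were by measurement, and the hand-in gave no verdict).

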